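# Change the dials of the laminator

## Task

The laminator's low worn dials are being changed for grip knobs. Pull every old dial that is still on straight off its shaft with the dial puller (hooked under the disc, never with the fingers) and leave the old dials in the tray. Then push a new knob fully home on each of the three splined shafts, turn each until its pointer is at the off mark at the front, and leave the puller standing upright on the counter, with the other things on the counter left alone.

Things in the scene. Friction and masses are not known exactly. Their poses are not given: they have to be found in the camera images.
- laminator: desktop pouch laminator, a fixed grey box 150 (its x) x 310 (its y) mm with a flat panel on top at height 66 mm; origin under its centre, front edge with the pouch mouth toward its -x. Three dial shafts stand in a row on the panel at its x = -8, y = -85, 0, +85 mm, each in a ring of white ticks; the long thick tick straight in front (-x) of a shaft is its off mark
- tray: low open grey plastic tray, 120 (its x) x 184 (its y) mm outside, walls 4 mm thick and 18 mm high, inner floor 7 mm above the counter; fixed; origin under its centre, on the counter
- puller: dial puller standing upright, 90 g: a steel U-bracket turned down, open right through along its x, with a black handle on top, 24 (x) x 18 (y) mm, z 34 to 84. Origin at the centre of its underside. Legs 46 mm apart inside, 54 outside (y), 26 mm along x; bridge z 29 to 34. From each leg's foot a flat hook turns inward: z 0 to 3.5, 26 mm along x, 31 mm clear between the two in y
- old1: worn dial on shaft 1 at the start (None if absent: that shaft is bare). Grey mushroom, 30 g: hub 26 mm across, z 0 to 8, under a domed disc 40 mm across, z 8 to 19, its flat underside 8 mm above the origin. Origin at the centre of the hub's underside, which sits on the shaft's collar: the disc stands 11 mm clear of the panel. Comes free after 6 mm at a straight pull of about 10 N; stands by itself on its hub
- old2: worn dial on shaft 2 at the start, like old1 (None if absent)
- old3: worn dial on shaft 3 at the start, like old1 (None if absent)
- knob1: new grip knob, black fluted upright cylinder 31 mm across (35 at the foot), 37 mm high, about 30 g; origin at the centre of its underside. Splined bore below, 16 mm deep: six teeth 3 mm wide at 30, 90, 150, ... degrees from its x axis, 14 mm clear between opposite teeth. The white rib on its top and side is the pointer, toward its -x. Any knob fits any shaft
- knob2: new grip knob, like knob1
- knob3: new grip knob, like knob1
- shaft1_seat (a point): dial shaft at the laminator's -y end: the point on its axis on top of its collar, 3 mm over the panel, where a dial or knob seats; axes turn with the shaft. Core 12 mm thick, domed, 15 mm high; six ribs 3.2 mm wide, 11 mm high, out to 9.8 mm from the axis, at 0, 60, 120, ... degrees from this x axis. The shaft turns stiffly (0.06 N m) with its knob, 2.6 rad either way, and stays put
- shaft2_seat (a point): middle dial shaft, like shaft1. A knob meshes when its x axis is within about 7 degrees of 0, 60, 120, ... degrees from this x axis; otherwise it rests on the rib ends, 11 mm too high. Pushing it home past the two spring balls of the shaft takes about 12 N, with a click
- shaft3_seat (a point): dial shaft at the laminator's +y end, like shaft1 and shaft2
- knob1_pointer (a point): tip of that knob's pointer rib, on its top, 12 mm out from the knob's axis toward its -x
- knob2_pointer (a point): tip of that knob's pointer rib, on its top, 12 mm out from the knob's axis toward its -x
- knob3_pointer (a point): tip of that knob's pointer rib, on its top, 12 mm out from the knob's axis toward its -x
- eraser: eraser, 23 x 52 x 13 mm; stands near the work, not to be disturbed
- stamp: wooden hand stamp standing on its face, 28 x 58 x 73 mm; stands near the work, not to be disturbed

How it is judged:
By the outcome, as a careful person would: the job done as asked, in the order asked, and still so for the second after the job is handed in, with the robot touching nothing.
Of old1, old2, old3 only 2 to 3 are there at a start; the rules pass over those that are not, and their reading is None.
At some moment in a run one of knob1, knob2, knob3 may be knocked a few centimetres aside while the robot is not near it.
It also fails if it takes over 208 s, if anything falls off the work surface, if the arm or the gripper's body presses on something with over 40 N, if the wrist force passes 120 N, or if a joint passes its speed limit or range.

## Robot

A 6-joint arm with a two-finger parallel gripper is mounted at the origin on a cart in front of the work surface, level with it; the furniture and walls round the work are solid. World frame = base frame: x ahead of the robot, y to its left, z up, the work surface at z = 0. Lengths are in mm, angles in rad, forces in N, time in s.
With the tool pointing down it reaches from about 350 to 975 mm from the base axis. Payload 7.1 kg.
Tool frame: the origin (TCP) lies midway between the tips of the shut fingers; the grasp point (between the pads) lies 19 mm behind it (bot.grasp_offset is the distance from the TCP to the grasp point, in mm); z points along the fingers, y is the direction in which the jaws open and shut (so a half turn about z gives the same grasp; the last joint's range is limited). The gripper opens to 88 mm and grips with 3 to 60 N. Pads are 20 mm wide; open, the fingers measure 115 mm over their backs; the gripper's body (75 mm by 178 mm) begins 61 mm behind the grasp point.
Start: joints at [1.21, 0.423, 1.63, -0, 1.089, -0.019], TCP at [209.458, 588.84, 194.075] pointing down, gripper open.
Joint ranges: [-3, 3], [-0.9, 2.11], [0.09, 2.58], [-1.31, 4.45], [0.11, 2.69], [-2.54, 2.54]. Speed limits (rad/s): [2.39, 2.39, 3.01, 3.14, 3.14, 3.14].

## Interface

Orientations are given as a unit quaternion [w, x, y, z].
In Python, from cell import bot, get_image, job gives the robot as it stands.
- The arm moves only by the tool arm_command, never from a script. Its argument "motion" is a list that holds one entry, the list of rows, each a list of 4 numbers: the shift along the tool's x, y, z in units of 25 mm (1.0 is 25 mm), then the turn about the tool's z in units of 6 degrees (1.0 is 6 degrees). A call has 1 to 20 rows; each row is the pose to reach, as a shift and turn from the pose measured when the call began, along the tool's axes at that moment; what a row does not reach only later rows make up. A row lasts 1/12 s, in which the tool goes at most 41.7 mm and 7.16 degrees, less where a joint would pass 70% of its speed; a pose out of reach is approached as far as the arm can. A call with a gripper value outside its range is refused whole. "gripper" is the closure in counts, from 0 (fully open) to 255 (shut), set as the call begins (left out, the last holds). The fingers move at their own pace and stop on an object; "grip_force" is the grip in N (left out, the last holds). Time passes only in rows, so rows that repeat a pose let the fingers close. It gives the time, the measured TCP pose, the force and the opening at its end, in the units of the state.
- bot.get_obs(): the state, without advancing time (a new reading comes with each control period).
- get_image(name): name is "scene" or "top" or "wrist"; returns a dict with "img" (400x640x3 uint8, red, green, blue), "z_map" (400x640 float32, mm along the optical axis (not along the pixel's ray), 0 where there is no reading), "mtx" (3x3 intrinsics, pixels), "cam_to_world" (4x4, takes a point from camera to world coordinates); the wrist camera has in their place "T_tool_cam" (4x4, takes a point from camera to tool coordinates, whose origin is the TCP and whose axes are the flange's). Camera axes: x right, y up, looking along -z (the intrinsics and any distortion apply to the point x, -y, -z); pixel columns grow to the right and rows downward; lengths in mm; the calibration is good to about 2 mm. A picture is of the moment at which its call begins: read the wrist's pose just before it.
- job.hand_in(): hands the job in, once; it reports no verdict.
The state is a dict: "time_s": time; "joints": joint angles; "qvel": joint speeds; "tau": joint torques, N m; "eef_pos": TCP position; "orientation": TCP orientation; "wrist_force": force on the tool from outside, world axes, zero at the start; "torque": the same for the moment, N m; "finger_gap": finger opening in mm.
Only numpy, scipy, OpenCV 4.12 (cv2) and the standard library are available. Lean on these libraries where they do the work, as an engineer would, in place of code of your own. Each camera call takes 0.05 s, during which the arm holds its last target. There are 200 camera calls.

## Working session

There is one attempt and no reset: what is moved stays moved. The work goes in short steps, Python scripts to look and compute and a tool call to move; the robot and the scene stay as the last step left them, time stands still between calls to the robot, and variables do not carry over. Pictures are saved under pics/ and viewed, about 12 in all and at most 16, crops included, and the job is handed in when it is done.

Besides the shell and the picture viewer there is one more tool, called after "Emit:" as name(argument=value, ...), one argument or row to a line, values as JSON. arm_command: Moves the arm, as the interface text tells. Its arguments: {"type":"object","properties":{"motion":{"type":"array"},"gripper":{"type":"number"},"grip_force":{"type":"number"}},"required":["motion"]}

```bash
mkdir -p pics; ls; python3 - <<'E'
from cell import bot,get_image,job
import cv2,numpy as np
print(bot.get_obs())
for n in ("scene","top"):
    d=get_image(n); cv2.imwrite(f"pics/{n}0.png",d["img"][:,:,::-1]); np.savez(f"pics/{n}0.npz",**{k:np.array(v) for k,v in d.items()})
    print(n,d["mtx"],d["cam_to_world"],{k:np.shape(v) for k,v in d.items()})
E
```

```text
pics
{'time_s': 0.0, 'joints': array([ 1.21000808e+00,  4.23823848e-01,  1.63070834e+00, -1.82320471e-05,
        1.08858153e+00, -1.90311102e-02]), 'qvel': array([ 0.0019434 ,  0.00044136,  0.00079004,  0.00052573, -0.00076135,
       -0.00081218]), 'tau': array([ 1.99055248e-03, -5.44622612e+01, -2.73669845e+01,  6.46641897e-02,
        2.26884498e-02, -9.39722531e-05]), 'eef_pos': array([209.24936726, 588.28675003, 193.30513186]), 'orientation': array([-1.35637662e-04,  1.70043966e-01,  9.85436183e-01, -7.48382839e-04]), 'wrist_force': array([0.99321528, 0.04566623, 0.20750772]), 'torque': array([ 0.01213445, -0.0214894 , -0.01276802]), 'finger_gap': 87.64645887887481}
scene [[366.2199079    0.         320.8192674 ]
 [  0.         366.2199079  202.23675168]
 [  0.           0.           1.        ]] [[-6.57113426e-01  3.07887767e-01 -6.88045833e-01 -1.29883126e+02]
 [-7.53413970e-01 -2.97158218e-01  5.86570015e-01  5.41540767e+02]
 [-2.38607417e-02  9.03826375e-01  4.27233600e-01  4.90320850e+02]
 [ 0.00000000e+00  0.00000000e+00  0.00000000e+00  1.00000000e+00]] {'img': (400, 640, 3), 'z_map': (400, 640), 'mtx': (3, 3), 'cam_to_world': (4, 4)}
top [[398.94052776   0.         313.91254288]
 [  0.         398.94052776 198.76928339]
 [  0.           0.           1.        ]] [[ 2.96274472e-02  9.91391083e-01 -1.27537974e-01  3.98269287e+02]
 [-9.99039043e-01  3.34928713e-02  2.82704621e-02  8.38699664e+00]
 [ 3.22986970e-02  1.26577834e-01  9.91430707e-01  1.01244951e+03]
 [ 0.00000000e+00  0.00000000e+00  0.00000000e+00  1.00000000e+00]] {'img': (400, 640, 3), 'z_map': (400, 640), 'mtx': (3, 3), 'cam_to_world': (4, 4)}
```

View pics/top0.png

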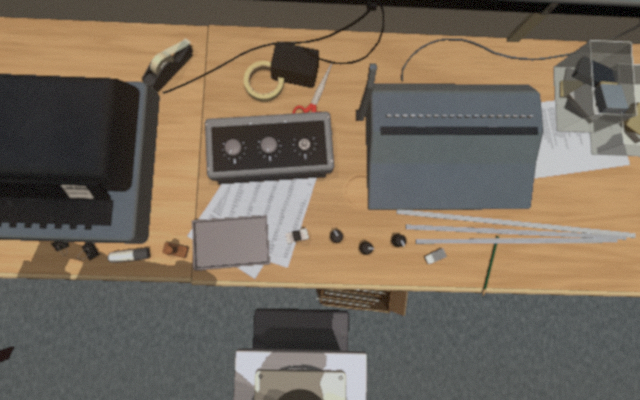

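View pics/scene0.png

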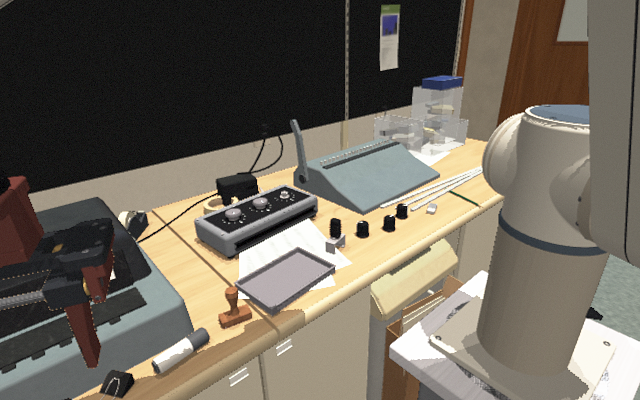

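The top view shows the laminator at (268,145), with a dial at (233,147), another at (268,145) and a probably bare shaft at (304,144). The tray is at (231,242), the puller at (301,235), the knobs at (336,235), (366,247) and (398,240), the eraser at (434,256) and the stamp at (175,249).

```bash
cat > h.py <<'E'
import cv2,numpy as np
from scipy.spatial.transform import Rotation as R
def cloud(d,T):
    z=d["z_map"]; K=d["mtx"]; v,u=np.mgrid[:z.shape[0],:z.shape[1]]
    P=np.stack([(u-K[0,2])/K[0,0]*z,-(v-K[1,2])/K[1,1]*z,-z],-1)
    W=P@T[:3,:3].T+T[:3,3]; W[z<=0]=np.nan
    return W
def ray(d,T,u,v,h):
    K=d["mtx"]; r=T[:3,:3]@np.array([(u-K[0,2])/K[0,0],-(v-K[1,2])/K[1,1],-1]); o=T[:3,3]
    return o+r*(h-o[2])/r[2]
def pose(o):
    T=np.eye(4); q=o["orientation"]; T[:3,:3]=R.from_quat([q[1],q[2],q[3],q[0]]).as_matrix(); T[:3,3]=o["eef_pos"]; return T
def wrist(name):
    from cell import bot,get_image
    o=bot.get_obs(); d=get_image("wrist"); T=pose(o)@d["T_tool_cam"]
    cv2.imwrite(f"pics/{name}.png",d["img"][:,:,::-1]); np.savez(f"pics/{name}.npz",T=T,**{k:np.array(v) for k,v in d.items()})
    return d,T,o
def blobs(W,lo,hi,x,y,minpx=8):
    m=((W[...,2]>lo)&(W[...,2]<hi)&(W[...,0]>x[0])&(W[...,0]<x[1])&(W[...,1]>y[0])&(W[...,1]<y[1])).astype(np.uint8)
    n,L,s,c=cv2.connectedComponentsWithStats(m)
    out=[]
    for i in range(1,n):
        if s[i,4]>=minpx:
            p=W[L==i]; r=cv2.minAreaRect(p[:,:2].astype(np.float32)); out.append((c[i].round(1),s[i,4],np.round(r[0],1),np.round(r[1],1),round(r[2],1),np.round(np.nanpercentile(p[:,2],[5,50,95]),1)))
    return out
E
python3 - <<'E'
from h import *
np.set_printoptions(suppress=True)
d=np.load("pics/top0.npz");T=d["cam_to_world"];W=cloud(d,T)
print("table",np.nanmedian(W[235:245,375:385,2]),W[242,230],W[145,320],W[260,340])
for lo,hi,x,y in ((8,150,(250,400),(-400,450)),(8,50,(250,400),(-400,450)),(50,75,(400,650),(-100,350)),(68,110,(400,650),(-100,350))):
    print(lo,hi)
    for b in blobs(W,lo,hi,x,y): print(*b)
E
```

```text
table 1.4054717396420529 [412.03625544 185.23233525   8.40688246] [651.89420776 -29.42328158  68.29716198] [375.61835041 -90.19773267   5.29023292]
8 150
[174.4 250.3] 226 [389.4 320.5] [57.1 27. ] 80.5 [ 8.8 14.9 67.7]
[133.6 254. ] 330 [375.4 417.7] [27.7 69.2] 9.2 [11.7 19.9 24.1]
[228.1 257.7] 817 [373.  179.5] [ 55.7 190.4] 0.7 [ 8.2 10.1 22.2]
[244.3 250.2] 15 [392.1 149.4] [12.4 10. ] 2.3 [ 8.1  9.2 10.1]
[365.5 252. ] 24 [ 397.3 -150. ] [ 5.1 20.3] 1.7 [21.1 36.  38.5]
[289.4 255.1] 8 [385.3  36.5] [ 4.8 10.9] 58.1 [ 8.4  9.  10. ]
[433.7 257.1] 143 [ 392.8 -327.9] [21.6 52. ] 23.1 [10.1 13.9 17.6]
[204.5 255.3] 10 [377.1 245.9] [7.1 6.9] 48.1 [ 8.2  8.6 10. ]
[282.6 263. ] 8 [364.2  52.9] [ 4.1 11.7] 35.3 [ 8.2  8.7 11.6]
[286.7 263.2] 15 [364.4  42.8] [ 6.5 18.2] 70.2 [ 8.5  9.1 10.3]
8 50
[133.6 254. ] 330 [375.4 417.7] [27.7 69.2] 9.2 [11.7 19.9 24.1]
[179.4 250.8] 131 [387.6 308.8] [33.4 27.2] 79.5 [ 8.7 11.6 23.8]
[228.1 257.7] 817 [373.  179.5] [ 55.7 190.4] 0.7 [ 8.2 10.1 22.2]
[244.3 250.2] 15 [392.1 149.4] [12.4 10. ] 2.3 [ 8.1  9.2 10.1]
[365.5 252. ] 24 [ 397.3 -1
[... 779 characters left out ...]
  151.8] 9 [635.8 -49.4] [10.5  4.1] 78.9 [68.2 69.7 70.4]
[242.1 153.4] 8 [624.5 157.7] [ 4.6 14.4] 2.1 [68.2 69.2 70.9]
[265.  157.3] 9 [616.  101.2] [7.8 8.7] 36.3 [68.3 69.  70.1]
[265.2 164.2] 25 [597.4 100.1] [24.4 16.8] 2.7 [68.4 69.6 71.6]
[313.  163.9] 23 [603.7 -16.3] [30.  10.8] 85.9 [68.1 68.7 70.7]
[212.1 167.4] 22 [587.8 227.5] [17.1 13.2] 82.4 [68.  68.7 69.9]
[236.8 168.1] 32 [588.8 169.4] [15.6 31.7] 27.1 [68.2 68.8 70.3]
[300.7 166.3] 11 [596.9  14.9] [ 7.6 13.6] 24.7 [68.1 68.5 69.8]
[219.4 168.8] 8 [585.  209.5] [13.9  3.7] 19.6 [68.3 68.7 70. ]
[227.4 170. ] 9 [582.3 190.4] [ 5.6 10.5] 82.2 [68.2 69.1 71. ]
[295.8 234.7] 83 [432.7  21.2] [24.  18.2] 16.1 [72.8 83.7 86.6]
```

```bash
cat >> h.py <<'E'
def jaw(T): return np.degrees(np.arctan2(T[1,1],T[0,1]))
def plan(*targets):
    """targets (x,y,z,jawdeg or None) -> rows in tool units from the pose now"""
    from cell import bot
    o=bot.get_obs(); T=pose(o)
    print("t",round(o["time_s"],2),"pos",o["eef_pos"].round(1),"jaw",jaw(T).round(1),"gap",round(o["finger_gap"],1),"F",o["wrist_force"].round(1),"q6",o["joints"][5].round(2),"tilt",(T[:3,2]).round(3))
    for t in targets:
        s=T[:3,:3].T@(np.array(t[:3])-T[:3,3])/25
        a=0 if t[3] is None else -(((t[3]-jaw(T)+90)%180)-90)/6
        print("  row",s.round(2).tolist()+[round(a,2)],"dist",(np.linalg.norm(s)*25).round())
E
python3 - <<'E'
from h import *
np.set_printoptions(suppress=True)
d=np.load("pics/top0.npz");T=d["cam_to_world"];W=cloud(d,T)
for b in blobs(W,10,100,(330,500),(-400,120)): print(*b)
for u,v in ((230,242),(301,235),(336,235),(366,247),(398,240)): print(u,v,ray(d,T,u,v,30))
w,Tw,o=wrist("w0"); print(w["T_tool_cam"],w["mtx"])
plan((450,250,300,90),(400,-60,330,90),(380,-60,330,0))
E
```

```text
[421.3 214.2] 16 [ 497.2 -293.5] [ 5.3 25.7] 1.5 [10.3 11.2 12.9]
[265.  240.3] 163 [422.  101.2] [ 35.  123.8] 89.1 [10.9 20.6 23.6]
[432.7 214.9] 9 [ 495.7 -323.7] [ 5.2 10.7] 5.1 [10.4 11.7 13.9]
[440.8 215.1] 10 [ 495.2 -345.1] [ 7.7 10.8] 3.3 [10.3 11.2 12.7]
[448.6 216.3] 15 [ 494.1 -363.9] [16.9  9.9] 78.7 [10.3 11.1 13. ]
[410.2 225.8] 25 [ 465.9 -266.6] [10.2 23.3] 1.7 [10.3 11.1 12.2]
[424.4 226.9] 43 [ 464.5 -300.3] [10.2 40.2] 1.4 [10.3 11.4 13.4]
[447.3 227.9] 79 [ 463.5 -361.8] [73.3 11.7] 89.3 [10.2 11.2 13.4]
[296.  235.3] 241 [432.7  21.3] [25.4 53.1] 15.8 [32.8 36.3 85.4]
[336.4 235.5] 124 [435.4 -77.2] [27. 28.] 1.4 [31.8 37.1 40.2]
[398.8 239.7] 143 [ 429.8 -232.7] [29.4 29.6] 59.5 [15.7 37.2 40.5]
[419.6 241. ] 16 [ 428.9 -289.2] [10.1 17.6] 1.7 [10.1 11.4 12.6]
[429.2 240.5] 23 [ 430.9 -315.8] [ 7.6 25.6] 1.8 [10.  11.4 13.3]
[443.  240.6] 29 [ 432.  -350.8] [ 7.6 33.4] 1.6 [10.  11.  12.8]
[456.5 240. ] 16 [ 433.  -383.5] [ 7.6 18.2] 1.8 [10.1 11.2 12.9]
[366.1 247.5] 132 [ 408.7 -150.7] [28.8 28.4] 46.9 [22.4 37.  39.6]
[435.2 255.6] 183 [ 393.3 -327.6] [22.9 
[... 226 characters left out ...]

398 240 [ 429.11232188 -230.21439762   30.        ]
[[   0.00040658    0.95240469    0.30483624   84.37060645]
 [   0.9999998    -0.00053386    0.00033416    0.40526249]
 [   0.000481      0.30483605   -0.95240472 -189.47928519]
 [   0.            0.            0.            1.        ]] [[354.25435718   0.         324.97375646]
 [  0.         354.25435718 202.51994506]
 [  0.           0.           1.        ]]
t 0.15 pos [209.3 588.4 193.5] jaw 70.4 gap 87.7 F [-0.1 -0.1  0.4] q6 -0.02 tilt [-0.    -0.001 -1.   ]
  row [-13.61, -9.53, -4.25, np.float64(-3.26)] dist 429.0
  row [-15.88, -21.89, -5.43, np.float64(-3.26)] dist 690.0
  row [-15.13, -22.15, -5.43, np.float64(11.74)] dist 684.0
```

Emit:
arm_command(
  motion=[
    [[-13.61,-9.53,-4.25,-3.26],[-13.61,-9.53,-4.25,-3.26],[-13.61,-9.53,-4.25,-3.26],[-13.61,-9.53,-4.25,-3.26],[-13.61,-9.53,-4.25,-3.26],[-13.61,-9.53,-4.25,-3.26],[-13.61,-9.53,-4.25,-3.26],[-13.61,-9.53,-4.25,-3.26],[-13.61,-9.53,-4.25,-3.26],[-13.61,-9.53,-4.25,-3.26],[-15.2,-22.5,-1,-3.26],[-15.2,-22.5,-1,-3.26],[-15.2,-22.5,-1,-3.26],[-15.2,-22.5,-1,-3.26],[-15.2,-22.5,-1,-3.26],[-15.2,-22.5,-1,-3.26],[-15.2,-22.5,-1,-3.26],[-15.2,-22.5,-1,-3.26],[-15.2,-22.5,-1,-3.26],[-15.2,-22.5,-1,-3.26]],
  ],
)

```text
time_s: 1.82
eef_pos: [377.5, -71.1, 218.4]
orientation: [-0.001, 0.003, 1.0, -0.001]
wrist_force: [-0.7, -0.3, -0.5]
finger_gap: 88.0
```

```bash
python3 - <<'E'
from h import *
plan((390,-100,180,90))
E
```

```text
t 1.82 pos [377.5 -71.1 218.4] jaw 89.7 gap 88.0 F [-0.7 -0.3 -0.5] q6 -1.78 tilt [-0.002 -0.001 -1.   ]
  row [-0.51, -1.15, 1.54, np.float64(-0.05)] dist 50.0
```

Emit:
arm_command(
  motion=[
    [[-0.5,-1.15,1.5,0],[-0.5,-1.15,1.5,0],[-0.5,-1.15,1.5,0],[-0.5,-1.15,1.5,0],[-0.5,-1.15,1.5,0]],
  ],
)

```text
time_s: 2.23
eef_pos: [390.0, -98.9, 181.6]
orientation: [-0.001, 0.002, 1.0, -0.0]
wrist_force: [0.5, 0.6, 0.6]
finger_gap: 87.7
```

```bash
python3 - <<'E'
from h import *
d,T,o=wrist("w1"); print(o["eef_pos"],o["qvel"].round(3))
W=cloud(d,T)
for lo,hi in ((8,30),(30,45),(60,100)):
    print(lo)
    for b in blobs(W,lo,hi,(300,480),(-400,60),30): print(*b)
E
```

```text
[389.96373212 -98.93829925 181.56792571] [ 0.003 -0.012  0.001 -0.002 -0.007 -0.005]
8
[104.7 175.6] 1049 [ 390.5 -329.1] [22.6 52.2] 25.1 [ 9.4 11.3 12.7]
[277.3 182.3] 179 [ 398.3 -148.5] [30.3 13. ] 58.8 [ 9.3 19.6 29.3]
[458.3 197.3] 51 [413.3  39.2] [8.7 6.9] 56.0 [ 9.  17.9 29.1]
[202.2 204.4] 292 [ 420.9 -228.3] [31.8 13.6] 40.2 [ 9.3 19.7 29. ]
[341.8 206.1] 187 [424.3 -81. ] [13.1 30.6] 11.7 [ 9.3 19.5 28.7]
[412.8 216.7] 96 [437.   -5.8] [25.5  3.3] 8.3 [ 9.6 19.7 28.6]
30
[270.4 195. ] 680 [ 405.9 -153.1] [29.8 29.5] 57.4 [31.6 35.1 36.7]
[438.9 216.2] 895 [430.2  19.9] [26.6 54. ] 16.5 [31.2 32.8 41.1]
[191.5 215.1] 654 [ 426.5 -235.1] [30.8 29.3] 36.3 [31.3 35.  36.9]
[344.5 220.1] 633 [433.4 -79.2] [29.6 30.2] 67.8 [31.3 34.9 36.6]
60
[455.1 231.9] 742 [430.3  20.1] [24.5 18.9] 14.8 [62.5 80.6 83.3]
```

View pics/w1.png

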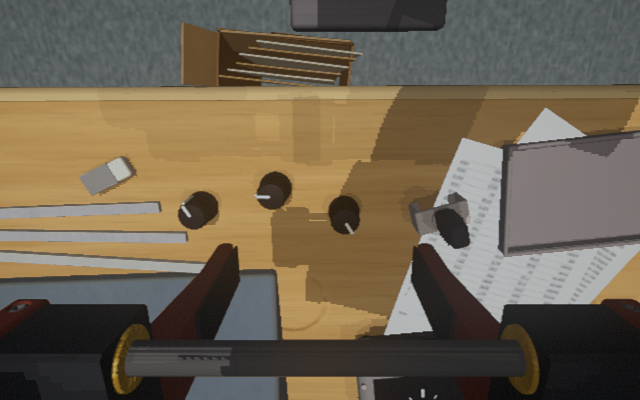

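```bash
python3 - <<'E'
from h import *
plan((430.3,20,130,105.5),(430.3,20,42,105.5))
E
```

```text
t 2.28 pos [390.1 -99.  181.7] jaw 89.8 gap 87.6 F [ 0.2 -0.2  0.2] q6 -1.84 tilt [-0.001 -0.001 -1.   ]
  row [-1.59, 4.77, 2.06, np.float64(-2.62)] dist 136.0
  row [-1.6, 4.77, 5.58, np.float64(-2.62)] dist 188.0
```

Emit:
arm_command(
  motion=[
    [[-1.6,4.77,2.0,-2.6],[-1.6,4.77,2.0,-2.6],[-1.6,4.77,2.0,-2.6],[-1.6,4.77,2.0,-2.6],[-1.6,4.77,2.0,-2.6],[-1.6,4.77,3.6,-2.6],[-1.6,4.77,4.6,-2.6],[-1.6,4.77,5.3,-2.6],[-1.6,4.77,5.58,-2.6],[-1.6,4.77,5.58,-2.6],[-1.6,4.77,5.58,-2.6]],
  ],
  gripper=0,
)

```text
time_s: 3.2
eef_pos: [430.8, 19.6, 42.9]
orientation: [-0.0, -0.134, 0.991, -0.001]
wrist_force: [-0.1, -0.5, 0.4]
finger_gap: 87.8
```

Emit:
arm_command(
  motion=[
    [[0,0,0,0],[0,0,0,0],[0,0,0,0],[0,0,0,0],[0,0,0,0],[0,0,0,0],[0,0,0,0],[0,0,0,0],[0,0,0,0],[0,0,0,0],[0,0,0,0],[0,0,0,0]],
  ],
  gripper=255,
  grip_force=35,
)

```text
time_s: 4.2
eef_pos: [430.7, 19.6, 42.8]
orientation: [-0.0, -0.134, 0.991, -0.001]
wrist_force: [-0.4, -0.9, -1.1]
finger_gap: 17.6
```

```bash
python3 - <<'E'
from h import *
plan((430,21,150,None))
E
```

```text
t 4.2 pos [430.7  19.6  42.8] jaw 105.4 gap 17.6 F [-0.4 -0.9 -1.1] q6 -1.82 tilt [-0.001 -0.001 -1.   ]
  row [0.02, 0.06, -4.29, 0] dist 107.0
```

```bash
python3 - <<'E'
from h import *
plan((430,40,190,94),(610,90,190,94))
E
```

```text
t 4.2 pos [430.7  19.6  42.8] jaw 105.4 gap 17.6 F [-0.4 -0.9 -1.1] q6 -1.82 tilt [-0.001 -0.001 -1.   ]
  row [-0.18, 0.79, -5.89, np.float64(1.89)] dist 149.0
  row [-7.65, 0.81, -5.9, np.float64(1.89)] dist 242.0
```

Emit:
arm_command(
  motion=[
    [[0,0,-1.2,0],[0,0,-2.4,0],[-0.18,0.79,-5.9,1.9],[-0.18,0.79,-5.9,1.9],[-0.18,0.79,-5.9,1.9],[-7.6,0.8,-5.9,1.9],[-7.6,0.8,-5.9,1.9],[-7.6,0.8,-5.9,1.9],[-7.6,0.8,-5.9,1.9],[-7.6,0.8,-5.9,1.9],[-7.6,0.8,-5.9,1.9],[-7.6,0.8,-5.9,1.9],[-7.6,0.8,-5.9,1.9]],
  ],
)

```text
time_s: 5.28
eef_pos: [607.1, 89.0, 188.9]
orientation: [-0.002, -0.035, 0.999, -0.001]
wrist_force: [-0.2, 0.2, -0.7]
finger_gap: 17.7
```

```bash
python3 - <<'E'
from h import *
d,T,o=wrist("w2"); print(o["eef_pos"],o["qvel"].round(3))
W=cloud(d,T)
for b in blobs(W,55,75,(450,750),(-100,300),300): print(*b)
print()
for b in blobs(W,74,100,(520,680),(-60,240),20): print(*b)
cv2.imwrite("pics/w2c.png",cv2.resize(d["img"][60:260,150:520,::-1],None,fx=2,fy=2))
E
```

```text
[607.13874731  88.99378577 188.909786  ] [-0.002 -0.02   0.012 -0.001  0.     0.003]
[326. 215.] 35976 [649.8  94.4] [148.1 305.4] 5.9 [61.8 64.9 66.2]

[421.2 225.6] 1481 [633.5 177.9] [38.1 38.9] 2.3 [80.2 85.3 87.1]
[327.9 210.9] 130 [625.4  93.2] [ 4.7 25.2] 2.4 [77.6 81.6 84.5]
[235.1 230.4] 247 [651.2   9.7] [17.  18.7] 54.4 [75.1 78.8 82.7]
```

View pics/w2.png

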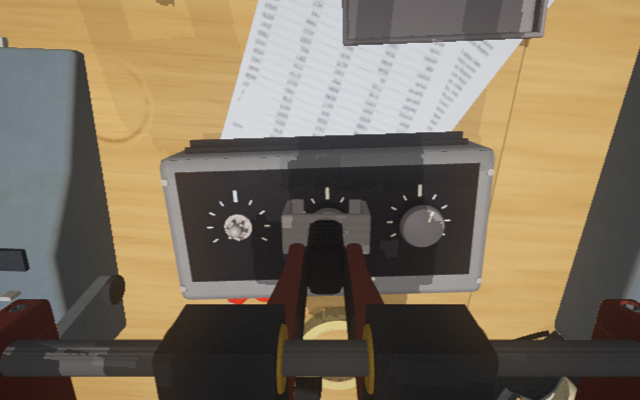

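The wrist view shows old3's disc at (421,226) and a bare, splined shaft1 at (237,229). Old2 is under the puller at (327,212). The measured shaft row agrees with the given sizes (169 against 170 mm), with a yaw of 6°.

```bash
python3 - <<'E'
from h import *
plan((597.3,89,140,96),(597.3,89,112.5,96),(642.1,93.7,112.5,96),(642.1,93.7,180,96))
E
```

```text
t 5.33 pos [607.1  88.9 189.3] jaw 94.0 gap 17.5 F [ 0.1 -0.3 -0.5] q6 -1.51 tilt [-0.003 -0.002 -1.   ]
  row [0.38, 0.03, 1.97, np.float64(-0.34)] dist 50.0
  row [0.38, 0.03, 3.07, np.float64(-0.34)] dist 77.0
  row [-1.42, 0.1, 3.07, np.float64(-0.34)] dist 85.0
  row [-1.41, 0.09, 0.37, np.float64(-0.34)] dist 37.0
```

Emit:
arm_command(
  motion=[
    [[0.38,0.03,1.2,-0.34],[0.38,0.03,1.97,-0.34],[0.38,0.03,2.6,-0.34],[0.38,0.03,3.0,-0.34],[0.38,0.03,3.07,-0.34],[0.38,0.03,3.07,-0.34],[0.38,0.03,3.07,-0.34]],
  ],
  grip_force=50,
)

```text
time_s: 5.92
eef_pos: [597.7, 88.8, 113.5]
orientation: [-0.001, -0.052, 0.999, -0.001]
wrist_force: [-0.1, 0.1, -0.2]
finger_gap: 17.4
```

```bash
python3 - <<'E'
from h import *
plan((642.1,93.7,112.5,96))
d,T,o=wrist("w3"); W=cloud(d,T)
for b in blobs(W,80,100,(600,680),(50,240),20): print(*b)
E
```

```text
t 5.92 pos [597.7  88.8 113.5] jaw 96.0 gap 17.4 F [-0.1  0.1 -0.2] q6 -1.55 tilt [-0.002 -0.001 -1.   ]
  row [-1.79, 0.01, 0.04, np.float64(-0.0)] dist 45.0
[445.  280.8] 2156 [632.  177.4] [35.8 37.9] 7.0 [81.4 85.4 87. ]
[324.7 298.3] 419 [652.7  94.6] [16.9 26.2] 6.9 [84.  85.5 86.8]
```

View pics/w3.png

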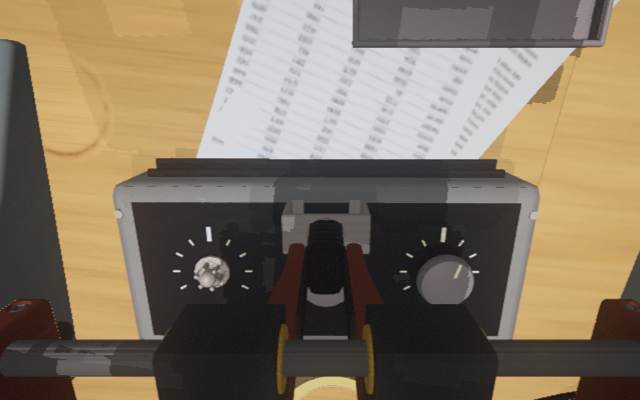

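Emit:
arm_command(
  motion=[
    [[-0.3,0.0,0.05,0],[-0.6,0.0,0.05,0],[-0.9,0.0,0.05,0],[-1.2,0.0,0.05,0],[-1.5,0.01,0.05,0],[-1.79,0.01,0.05,0],[-1.79,0.01,0.05,0],[-1.79,0.01,0.05,0],[-1.79,0.01,0.05,0]],
  ],
)

```text
time_s: 6.72
eef_pos: [642.1, 93.8, 112.1]
orientation: [-0.001, -0.052, 0.999, -0.001]
wrist_force: [-0.4, 0.7, -1.7]
finger_gap: 18.0
```

```bash
python3 - <<'E'
from h import *
plan((642.1,93.7,112.5,96))
E
```

```text
t 6.72 pos [642.1  93.8 112.1] jaw 96.0 gap 18.0 F [-0.4  0.7 -1.7] q6 -1.55 tilt [-0.002 -0.001 -1.   ]
  row [0.0, -0.0, -0.01, np.float64(-0.0)] dist 0.0
```

No side force, so the puller is in place. I'll lift slowly.

Emit:
arm_command(
  motion=[
    [[0,0,-0.1,0],[0,0,-0.2,0],[0,0,-0.3,0],[0,0,-0.4,0],[0,0,-0.5,0],[0,0,-0.6,0],[0,0,-0.7,0],[0,0,-0.8,0],[0,0,-1.0,0],[0,0,-1.2,0],[0,0,-1.5,0],[0,0,-1.8,0],[0,0,-1.8,0],[0,0,-1.8,0]],
  ],
)

```text
time_s: 7.88
eef_pos: [642.7, 93.9, 158.0]
orientation: [-0.0, -0.052, 0.999, -0.001]
wrist_force: [0.4, 0.9, -0.8]
finger_gap: 17.5
```

```bash
python3 - <<'E'
from h import *
from cell import get_image
plan((600,90,160,96))
d,T,o=wrist("w4")
g=get_image("top"); W=cloud(g,g["cam_to_world"])
for b in blobs(W,14,30,(330,500),(80,290),30): print(*b)
s=get_image("scene"); I=cv2.resize(s["img"][150:300,180:360,::-1],None,fx=2.2,fy=2.2)
J=cv2.resize(d["img"][160:,180:470,::-1],None,fx=1.37,fy=1.37)
cv2.imwrite("pics/w4c.png",np.hstack([I[:328],J[:328]]))
E
```

```text
t 7.88 pos [642.7  93.9 158. ] jaw 96.0 gap 17.5 F [ 0.4  0.9 -0.8] q6 -1.55 tilt [-0.    -0.001 -1.   ]
  row [1.72, 0.02, -0.08, np.float64(0.0)] dist 43.0
```

View pics/w4c.png

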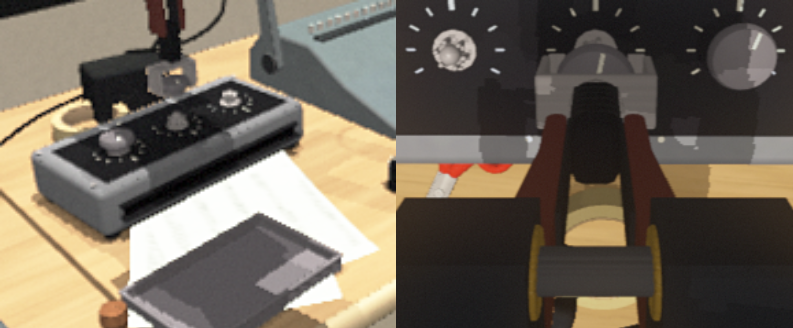

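```bash
python3 - <<'E'
from h import *
d=np.load("pics/top0.npz");T=d["cam_to_world"]
img=d["img"][195:285,180:290].astype(int)
hsv=cv2.cvtColor(d["img"],cv2.COLOR_RGB2HSV)
m=((hsv[...,1]<60)&(hsv[...,2]<165)).astype(np.uint8); mm=np.zeros_like(m); mm[205:280,185:285]=m[205:280,185:285]
mm=cv2.morphologyEx(mm,cv2.MORPH_OPEN,np.ones((3,3)))
c=max(cv2.findContours(mm,0,1)[0],key=cv2.contourArea)
pts=np.array([ray(d,T,*p,18)[:2] for p in c[:,0]],np.float32)
print(cv2.minAreaRect(pts), [ray(d,T,*p,18)[:2].round(1) for p in cv2.boxPoints(cv2.minAreaRect(c))])
E
```

```text
((414.1455383300781, 182.14517211914062), (125.72830963134766, 188.04360961914062), 6.093692779541016) [array([467. , 285.2]), array([485.2,  95.2]), array([359.1,  81.7]), array([342.1, 268.9])]
```

```bash
python3 - <<'E'
from h import *
plan((440.6,139.5,150,96),(440.6,139.5,80,96),(440.6,139.5,52.5,96),(396.8,134.9,52.5,96),(396.8,134.9,158,96))
E
```

```text
t 8.03 pos [641.9  93.8 156.8] jaw 96.0 gap 17.8 F [ 0.2 -0.1 -1.4] q6 -1.55 tilt [-0.003 -0.001 -1.   ]
  row [7.82, 2.66, 0.29, np.float64(-0.0)] dist 207.0
  row [7.81, 2.66, 3.09, np.float64(-0.0)] dist 220.0
  row [7.81, 2.66, 4.19, np.float64(-0.0)] dist 231.0
  row [9.57, 2.66, 4.2, np.float64(-0.0)] dist 270.0
  row [9.58, 2.66, -0.02, np.float64(-0.0)] dist 249.0
```

Emit:
arm_command(
  motion=[
    [[0.3,0.1,0.0,0],[0.8,0.27,0.05,0],[1.5,0.5,0.1,0],[2.3,0.78,0.1,0],[3.1,1.05,0.1,0],[3.9,1.33,0.15,0],[4.7,1.6,0.2,0],[5.5,1.87,0.25,0],[6.3,2.14,0.3,0],[7.0,2.38,0.4,0],[7.5,2.55,0.7,0],[7.81,2.66,1.2,0],[7.81,2.66,1.8,0],[7.81,2.66,2.4,0],[7.81,2.66,2.9,0],[7.81,2.66,3.3,0],[7.81,2.66,3.6,0],[7.81,2.66,3.8,0],[7.81,2.66,3.8,0]],
  ],
)

```text
time_s: 9.62
eef_pos: [440.0, 139.2, 61.5]
orientation: [-0.002, -0.052, 0.999, -0.001]
wrist_force: [0.3, 0.5, -1.5]
finger_gap: 17.6
```

```bash
python3 - <<'E'
from h import *
plan((440.6,139.5,52.5,96),(396.8,134.9,52.5,96),(396.8,134.9,158,96))
d,T,o=wrist("w5")
E
```

```text
t 9.62 pos [440.  139.2  61.5] jaw 96.0 gap 17.6 F [ 0.3  0.5 -1.5] q6 -1.39 tilt [-0.004 -0.002 -1.   ]
  row [-0.03, 0.01, 0.36, np.float64(-0.0)] dist 9.0
  row [1.73, 0.01, 0.37, np.float64(-0.0)] dist 44.0
  row [1.75, 0.0, -3.85, np.float64(-0.0)] dist 106.0
```

View pics/w5.png

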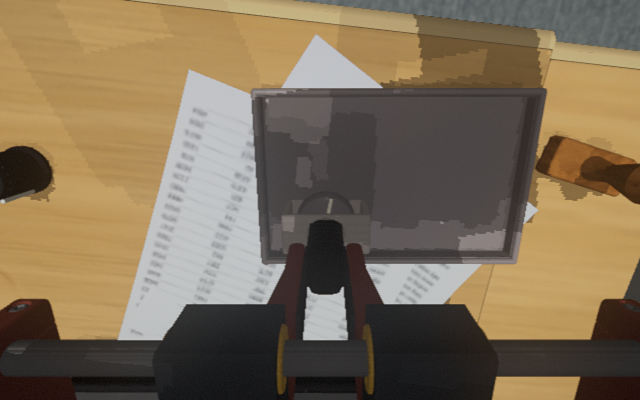

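The puller and its dial are inside the tray, clear of the walls, at about (325,225).

Emit:
arm_command(
  motion=[
    [[0,0,0.15,0],[0,0,0.3,0],[0,0,0.37,0],[0,0,0.37,0],[0,0,0.37,0],[0.2,0,0.37,0],[0.4,0,0.37,0],[0.6,0,0.37,0],[0.8,0,0.37,0],[1.0,0,0.37,0],[1.2,0,0.37,0],[1.4,0,0.37,0],[1.6,0,0.37,0],[1.75,0,0.37,0],[1.75,0,0.37,0],[1.75,0,0.37,0]],
  ],
)

```text
time_s: 11.0
eef_pos: [396.8, 134.8, 53.0]
orientation: [-0.002, -0.052, 0.999, -0.001]
wrist_force: [-0.1, -0.0, -0.8]
finger_gap: 17.7
```

Emit:
arm_command(
  motion=[
    [[0,0,-0.6,0],[0,0,-1.6,0],[0,0,-2.8,0],[0,0,-4.2,0],[0,0,-4.2,0],[0,0,-4.2,0]],
  ],
)

```text
time_s: 11.5
eef_pos: [398.8, 135.5, 159.7]
orientation: [0.001, -0.052, 0.999, -0.0]
wrist_force: [-0.4, -0.7, -0.7]
finger_gap: 18.0
```

```bash
python3 - <<'E'
from h import *
c,s=np.cos(np.radians(6)),np.sin(np.radians(6)); S=np.array([633.0,178.1])
a=S-45*np.array([c,s])
plan((a[0],a[1],158,96),(a[0],a[1],112.2,96),(*S,112.2,96))
d,T,o=wrist("w6"); W=cloud(d,T)
for b in blobs(W,18,40,(360,480),(90,270),40): print(*b)
E
```

```text
t 11.5 pos [398.8 135.5 159.7] jaw 96.0 gap 18.0 F [-0.4 -0.7 -0.7] q6 -1.38 tilt [ 0.002 -0.    -1.   ]
  row [-7.69, 0.72, 0.08, np.float64(-0.0)] dist 193.0
  row [-7.69, 0.72, 1.91, np.float64(-0.0)] dist 199.0
  row [-9.49, 0.72, 1.92, np.float64(-0.0)] dist 243.0
[291.6 138.1] 66 [360.6 103.3] [ 2.9 26.9] 5.9 [18.2 19.  20. ]
[468.1 164.2] 56 [369.2 268.1] [17.6  3.8] 1.0 [18.1 19.  20.1]
[278.9 215.9] 253 [439.7  94. ] [80.5  4.9] 5.1 [18.1 19.  20.1]
[324.5 209.4] 254 [426.3 137.7] [10.3 33.6] 6.0 [18.8 22.3 24. ]
[409.  252.7] 270 [465.1 227.9] [ 4.4 83.1] 6.5 [18.2 19.  20.2]
```

Emit:
arm_command(
  motion=[
    [[-7.69,0.72,0.05,0],[-7.69,0.72,0.05,0],[-7.69,0.72,0.05,0],[-7.69,0.72,0.05,0],[-7.69,0.72,0.05,0],[-7.69,0.72,0.05,0],[-7.69,0.72,0.5,0],[-7.69,0.72,1.0,0],[-7.69,0.72,1.5,0],[-7.69,0.72,1.8,0],[-7.69,0.72,1.9,0],[-7.69,0.72,1.9,0],[-7.69,0.72,1.9,0]],
  ],
)

```text
time_s: 12.63
eef_pos: [586.1, 172.9, 110.1]
orientation: [-0.001, -0.052, 0.999, -0.001]
wrist_force: [0.3, -0.2, 0.6]
finger_gap: 17.4
```

```bash
python3 - <<'E'
from h import *
plan((633.2,178.2,112.2,96))
E
```

```text
t 12.63 pos [586.1 172.9 110.1] jaw 96.0 gap 17.4 F [ 0.3 -0.2  0.6] q6 -1.41 tilt [-0.002 -0.001 -1.   ]
  row [-1.9, 0.01, -0.09, np.float64(0.0)] dist 47.0
```

Emit:
arm_command(
  motion=[
    [[0,0,-0.08,0],[0,0,-0.08,0],[-0.3,0,-0.08,0],[-0.6,0,-0.08,0],[-0.9,0.0,-0.08,0],[-1.2,0.0,-0.08,0],[-1.5,0.01,-0.08,0],[-1.8,0.01,-0.08,0],[-1.9,0.01,-0.08,0],[-1.9,0.01,-0.08,0],[-1.9,0.01,-0.08,0]],
  ],
)

```text
time_s: 13.55
eef_pos: [633.1, 178.1, 111.7]
orientation: [-0.001, -0.052, 0.999, -0.001]
wrist_force: [-0.5, -0.2, -1.5]
finger_gap: 17.5
```

Emit:
arm_command(
  motion=[
    [[0,0,-0.1,0],[0,0,-0.2,0],[0,0,-0.3,0],[0,0,-0.4,0],[0,0,-0.5,0],[0,0,-0.6,0],[0,0,-0.7,0],[0,0,-0.8,0],[0,0,-1.0,0],[0,0,-1.2,0],[0,0,-1.5,0],[0,0,-1.8,0],[0,0,-1.8,0],[0,0,-1.8,0]],
  ],
)

```text
time_s: 14.72
eef_pos: [633.8, 178.3, 157.6]
orientation: [-0.001, -0.052, 0.999, -0.0]
wrist_force: [0.6, -0.3, -1.4]
finger_gap: 17.5
```

```bash
python3 - <<'E'
from h import *
from cell import get_image
c,s=np.cos(np.radians(6)),np.sin(np.radians(6)); O=np.array([414,182]); M=np.array([[c,-s],[s,c]])
p=O+M@[22,42]; r=O+M@[-22,42]
plan((*p,150,96),(*p,80,96),(*p,52.5,96),(*r,52.5,96))
s=get_image("scene"); cv2.imwrite("pics/s7.png",cv2.resize(s["img"][150:310,180:400,::-1],None,fx=3,fy=3))
E
```

```text
t 14.72 pos [633.8 178.3 157.6] jaw 96.0 gap 17.5 F [ 0.6 -0.3 -1.4] q6 -1.42 tilt [-0.001 -0.001 -1.   ]
  row [7.85, 2.75, 0.31, np.float64(0.0)] dist 208.0
  row [7.84, 2.75, 3.11, np.float64(0.0)] dist 222.0
  row [7.84, 2.75, 4.21, np.float64(0.0)] dist 233.0
  row [9.6, 2.75, 4.21, np.float64(0.0)] dist 271.0
```

View pics/s7.png

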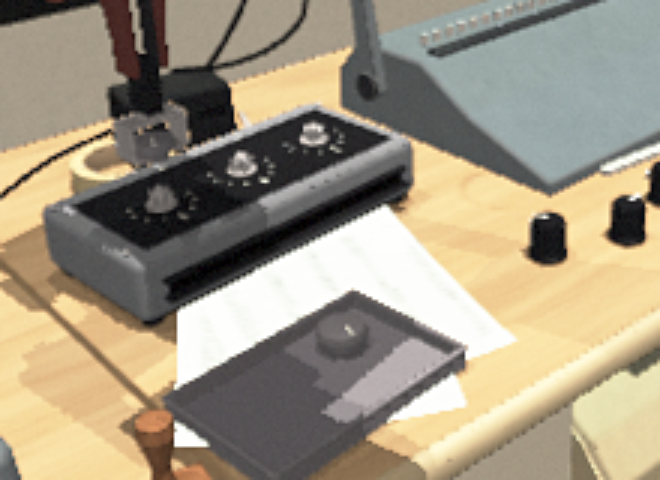

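All three shafts are bare. One dial stands in the tray at (343,338) and the other hangs in the puller at (155,135).

Emit:
arm_command(
  motion=[
    [[0.3,0.1,0.0,0],[0.8,0.27,0.05,0],[1.5,0.5,0.1,0],[2.3,0.78,0.1,0],[3.1,1.05,0.1,0],[3.9,1.33,0.15,0],[4.7,1.6,0.2,0],[5.5,1.87,0.25,0],[6.3,2.14,0.3,0],[7.0,2.38,0.4,0],[7.5,2.6,0.7,0],[7.84,2.75,1.2,0],[7.84,2.75,1.8,0],[7.84,2.75,2.4,0],[7.84,2.75,2.9,0],[7.84,2.75,3.3,0],[7.84,2.75,3.6,0],[7.84,2.75,3.8,0],[7.84,2.75,3.9,0],[7.84,2.75,3.9,0]],
  ],
)

```text
time_s: 16.43
eef_pos: [430.9, 225.8, 59.6]
orientation: [-0.001, -0.052, 0.999, -0.001]
wrist_force: [-1.2, 0.5, -1.1]
finger_gap: 17.5
```

```bash
python3 - <<'E'
from h import *
plan((431.5,226.1,52.5,96),(387.7,221.5,52.5,96))
E
```

```text
t 16.43 pos [430.9 225.8  59.6] jaw 96.0 gap 17.5 F [-1.2  0.5 -1.1] q6 -1.22 tilt [-0.003 -0.002 -1.   ]
  row [-0.03, 0.01, 0.28, np.float64(-0.0)] dist 7.0
  row [1.73, 0.01, 0.29, np.float64(-0.0)] dist 44.0
```

Emit:
arm_command(
  motion=[
    [[0,0,0.15,0],[0,0,0.28,0],[0,0,0.28,0],[0,0,0.28,0],[0.2,0,0.28,0],[0.4,0,0.28,0],[0.6,0,0.28,0],[0.8,0,0.28,0],[1.0,0,0.28,0],[1.2,0,0.28,0],[1.4,0,0.28,0],[1.6,0,0.28,0],[1.75,0,0.28,0],[1.75,0,0.28,0],[1.75,0,0.28,0]],
  ],
)

```text
time_s: 17.68
eef_pos: [387.3, 221.3, 52.8]
orientation: [-0.001, -0.052, 0.999, -0.001]
wrist_force: [0.1, -1.3, -0.7]
finger_gap: 17.5
```

Emit:
arm_command(
  motion=[
    [[0,0,-0.6,0],[0,0,-1.6,0],[0,0,-2.8,0],[0,0,-4.2,0],[0,0,-4.2,0],[0,0,-4.2,0]],
  ],
)

```text
time_s: 18.18
eef_pos: [389.2, 222.2, 159.5]
orientation: [0.001, -0.052, 0.999, 0.0]
wrist_force: [0.3, -0.3, -0.5]
finger_gap: 17.6
```

```bash
python3 - <<'E'
from h import *
from cell import get_image
d,T,o=wrist("w8"); W=cloud(d,T)
for b in blobs(W,20,40,(360,480),(90,290),40): print(*b)
g=get_image("top"); W=cloud(g,g["cam_to_world"])
for b in blobs(W,30,60,(330,500),(-300,50),20): print(*b)
plan((432,21,150,105.5),(432,21,43,105.5))
E
```

```text
[236.4 223. ] 1072 [440.4 139.8] [36.8 38.6] 3.0 [21.  23.5 25.1]
[324.5 210.4] 169 [417.4 224.6] [ 7.5 29.5] 6.1 [20.2 22.3 23.9]
[336.5 235.3] 118 [435.3 -77.5] [27.  27.2] 1.0 [33.6 37.1 40.7]
[399.7 239.6] 120 [ 430.4 -234.1] [27.  30.7] 1.8 [32.7 37.6 40.2]
[366.6 247.4] 118 [ 408.4 -151.5] [27.2 28.5] 46.2 [34.  37.2 40.6]
t 18.28 pos [387.2 221.2 157.2] jaw 96.0 gap 17.4 F [-0.2 -0.  -0.9] q6 -1.18 tilt [-0.003 -0.002 -1.   ]
  row [-0.95, -8.15, 0.3, np.float64(-1.58)] dist 205.0
  row [-0.96, -8.14, 4.58, np.float64(-1.58)] dist 235.0
```

Emit:
arm_command(
  motion=[
    [[-0.95,-8.15,0.3,-1.58],[-0.95,-8.15,0.3,-1.58],[-0.95,-8.15,0.3,-1.58],[-0.95,-8.15,0.3,-1.58],[-0.95,-8.15,0.3,-1.58],[-0.95,-8.15,0.3,-1.58],[-0.95,-8.15,0.3,-1.58],[-0.95,-8.15,1.5,-1.58],[-0.95,-8.15,2.7,-1.58],[-0.95,-8.15,3.7,-1.58],[-0.95,-8.15,4.2,-1.58],[-0.95,-8.15,4.4,-1.58],[-0.95,-8.15,4.5,-1.58],[-0.95,-8.15,4.55,-1.58],[-0.95,-8.15,4.57,-1.58],[-0.95,-8.15,4.57,-1.58]],
  ],
)

```text
time_s: 19.62
eef_pos: [432.3, 21.1, 43.8]
orientation: [-0.001, -0.135, 0.991, -0.001]
wrist_force: [0.1, 0.2, -1.0]
finger_gap: 17.4
```

```bash
python3 - <<'E'
from h import *
plan((432,21,42.9,105.5))
E
```

```text
t 19.62 pos [432.3  21.1  43.8] jaw 105.5 gap 17.4 F [ 0.1  0.2 -1. ] q6 -1.82 tilt [-0.002 -0.002 -1.   ]
  row [0.01, -0.0, 0.03, np.float64(0.0)] dist 1.0
```

Emit:
arm_command(
  motion=[
    [[0,0,0.04,0],[0,0,0.05,0],[0,0,0.05,0]],
  ],
)

```text
time_s: 19.87
eef_pos: [432.6, 21.1, 42.9]
orientation: [-0.0, -0.135, 0.991, -0.001]
wrist_force: [0.2, 0.4, -0.8]
finger_gap: 17.4
```

Emit:
arm_command(
  motion=[
    [[0,0,0,0],[0,0,0,0],[0,0,0,0],[0,0,0,0],[0,0,0,0],[0,0,0,0],[0,0,0,0],[0,0,0,0],[0,0,-1,0],[0,0,-2.2,0],[0,0,-3.6,0],[0,0,-5,0],[0,0,-5,0],[0,0,-5,0]],
  ],
  gripper=0,
)

```text
time_s: 21.03
eef_pos: [434.2, 21.4, 169.6]
orientation: [0.002, -0.135, 0.991, -0.001]
wrist_force: [-0.4, -0.1, -0.1]
finger_gap: 87.8
```

```bash
python3 - <<'E'
from h import *
plan((635,60,140,96),(635,150,140,96))
d,T,o=wrist("w9"); W=cloud(d,T)
for b in blobs(W,60,95,(380,480),(-40,90),40): print(*b)
for b in blobs(W,24,60,(380,480),(-40,90),40): print(*b)
E
```

```text
t 21.03 pos [434.2  21.4 169.6] jaw 105.5 gap 87.8 F [-0.4 -0.1 -0.1] q6 -1.82 tilt [ 0.004 -0.002 -1.   ]
  row [-8.15, -0.65, 1.21, np.float64(1.58)] dist 207.0
  row [-9.11, 2.81, 1.21, np.float64(1.58)] dist 240.0
[325.7 190.6] 692 [432.4  21.4] [24.2 17.9] 15.7 [64.3 81.5 83.3]
[326.  178.3] 1120 [432.5  21.8] [26.2 53.7] 15.4 [31.4 32.8 49.6]
```

```bash
python3 - <<'E'
from h import *
plan((660,94,130,96))
E
```

```text
t 21.08 pos [432.8  21.3 168.1] jaw 105.5 gap 87.8 F [-1.  -1.1 -0.7] q6 -1.82 tilt [ 0.001 -0.002 -1.   ]
  row [-9.53, 0.37, 1.53, np.float64(1.58)] dist 242.0
```

Emit:
arm_command(
  motion=[
    [[-9.5,0.37,1.5,1.58],[-9.5,0.37,1.5,1.58],[-9.5,0.37,1.5,1.58],[-9.5,0.37,1.5,1.58],[-9.5,0.37,1.5,1.58],[-9.5,0.37,1.5,1.58],[-9.5,0.37,1.5,1.58],[-9.5,0.37,1.5,1.58],[-9.5,0.37,1.5,1.58]],
  ],
)

```text
time_s: 21.83
eef_pos: [657.0, 93.3, 128.2]
orientation: [-0.002, -0.053, 0.999, -0.001]
wrist_force: [0.1, 0.0, 0.1]
finger_gap: 87.9
```

```bash
python3 - <<'E'
from h import *
d,T,o=wrist("w10"); print(o["eef_pos"].round(1))
def px(p):
    q=np.linalg.inv(T)@np.r_[p,1]; K=d["mtx"]; return K[0,0]*q[0]/-q[2]+K[0,2],-K[1,1]*q[1]/-q[2]+K[1,2]
W=cloud(d,T)
for b in blobs(W,74,100,(600,690),(-20,220),40): print(*b)
tiles=[]
for s in ((651,9.2),(642.1,93.7),(633.2,178.2)):
    # rectified view at z=80: 44mm square, 6 px/mm, x up, y left
    H=cv2.getPerspectiveTransform(np.float32([px((s[0]+a,s[1]+b,79)) for a,b in ((22,22),(22,-22),(-22,-22),(-22,22))]),np.float32([[0,0],[264,0],[264,264],[0,264]]))
    tiles.append(cv2.warpPerspective(d["img"],H,(264,264),flags=cv2.INTER_CUBIC))
cv2.imwrite("pics/w10t.png",np.hstack(tiles)[:,:,::-1])
E
```

```text
[657.   93.3 128.2]
[208.1 193.1] 423 [651.6   9.6] [17.2 19.7] 52.9 [75.1 78.9 82.7]
[328.2 193. ] 372 [642.   95.6] [17.  15.1] 24.2 [75.2 79.3 82.6]
[447.3 193.7] 416 [634.1 178.2] [17.1 18.7] 67.7 [75.3 78.9 82.5]
```

View pics/w10t.png

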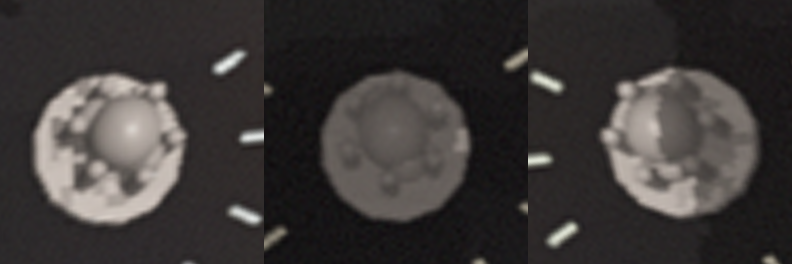

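```bash
cat >> h.py <<'E'
def ribs(W,s,zlo=76.5,zhi=81.5,r0=6.8,r1=10.5):
    best=None
    for dx in np.arange(-2,2.1,.5):
        for dy in np.arange(-2,2.1,.5):
            p=W[...,:2]-(np.array(s)+[dx,dy]); r=np.hypot(p[...,0],p[...,1])
            m=(W[...,2]>zlo)&(W[...,2]<zhi)&(r>r0)&(r<r1)
            a=np.arctan2(p[...,1],p[...,0])[m]
            if m.sum()<20: continue
            v=np.exp(6j*a).mean(); t=(abs(v),m.sum(),np.degrees(np.angle(v))/6,dx,dy)
            if dx==dy==0: z=t
            if best is None or t[0]>best[0]: best=t
    return np.round(z,2),np.round(best,2)
E
python3 - <<'E'
from h import *
d=np.load("pics/w10.npz");W=cloud(d,d["T"])
# axis from collar top circle (white disc on black panel, z=69)
g=cv2.cvtColor(d["img"],cv2.COLOR_RGB2GRAY)
for i,s in enumerate(((651,9.2),(642.1,93.7),(633.2,178.2))):
    print(i+1,*ribs(W,s),*ribs(W,s,75.5,82.5))
    p=W-np.r_[s,75]; 
    m=(np.hypot(p[...,0],p[...,1])<17)&(W[...,2]>65)&(g>(75))
    c=cv2.convexHull(np.argwhere(m)[:,::-1].astype(np.int32)); P=np.array([ray(d,d["T"],*q[0],69)[:2] for q in c],np.float32)
    print("  collar",cv2.minEnclosingCircle(P), cv2.fitEllipse(P))
    q=W[m&(W[...,2]>82)]; print("  dome",q.mean(0).round(1),len(q))
E
```

```text
1 [  0.71 108.    23.05   0.     0.  ] [  0.78 113.    23.15   0.5    0.5 ] [  0.63 126.    22.82   0.     0.  ] [  0.69 132.    22.76   0.5    0.5 ]
  collar ((651.7133178710938, 9.572068214416504), 13.937250137329102) ((651.5447387695312, 9.992330551147461), (25.82552146911621, 27.21757698059082), 44.117366790771484)
  dome [651.5   9.8  82.6] 55
2 [ 0.69 98.   -5.71  0.    0.  ] [  0.7  103.    -5.98   0.5    0.  ] [  0.69 115.    -5.99   0.     0.  ] [  0.69 115.    -5.99   0.     0.  ]
  collar ((729.004150390625, 106.23573303222656), 100.11392974853516) ((328.8438720703125, 55.67332077026367), (95.0221176147461, 605.5843505859375), 0.0)
  dome [638.4  93.2 188.2] 124
3 [  0.66 103.   -18.63   0.     0.  ] [  0.76 110.   -19.45   1.     0.  ] [  0.61 124.   -18.29   0.     0.  ] [  0.65 133.   -18.68   1.    -0.5 ]
  collar ((634.2930908203125, 178.8858642578125), 13.65870475769043) ((634.08154296875, 178.7161102294922), (25.12027931213379, 26.889835357666016), 151.4442138671875)
  dome [634.4 178.2  82.5] 57
```

```bash
python3 - <<'E'
from h import *
plan((445,-20,140,90),(440,-155,110,90))
E
```

```text
t 21.88 pos [657.1  93.2 129. ] jaw 96.0 gap 87.9 F [ 0.7  0.1 -0.1] q6 -1.55 tilt [-0.003 -0.002 -1.   ]
  row [8.91, -3.61, -0.4, np.float64(1.0)] dist 241.0
  row [9.67, -8.96, 0.81, np.float64(1.0)] dist 330.0
```

Emit:
arm_command(
  motion=[
    [[8.9,-3.6,-0.4,1],[8.9,-3.6,-0.4,1],[8.9,-3.6,-0.4,1],[8.9,-3.6,-0.4,1],[8.9,-3.6,-0.4,1],[8.9,-3.6,-0.4,1],[9.67,-9,0.8,1],[9.67,-9,0.8,1],[9.67,-9,0.8,1],[9.67,-9,0.8,1],[9.67,-9,0.8,1],[9.67,-9,0.8,1],[9.67,-9,0.8,1]],
  ],
  gripper=90,
)

```text
time_s: 22.97
eef_pos: [439.3, -155.2, 110.4]
orientation: [-0.002, 0.0, 1.0, -0.001]
wrist_force: [0.5, 0.5, -0.0]
finger_gap: 56.8
```

```bash
cat >> h.py <<'E'
def knobs(d,T,x=(340,520),y=(-320,60),h=37,dump=None):
    """knob tops near z=h: centre and pointer direction (deg)"""
    W=cloud(d,T); out=[]
    m=((abs(W[...,2]-h+1.5)<3.5)&(W[...,0]>x[0])&(W[...,0]<x[1])&(W[...,1]>y[0])&(W[...,1]<y[1])).astype(np.uint8)
    n,L,s,c=cv2.connectedComponentsWithStats(m)
    g=cv2.cvtColor(d["img"],cv2.COLOR_RGB2GRAY)
    for i in range(1,n):
        if s[i,4]<250: continue
        hull=cv2.convexHull(np.argwhere(L==i)[:,::-1].astype(np.int32))
        P=np.array([ray(d,T,*q[0],h)[:2] for q in hull],np.float32); C,r=cv2.minEnclosingCircle(P)
        if not 12<r<20: continue
        k=np.zeros(L.shape,np.uint8); cv2.fillPoly(k,[hull],1); k&=(g>100).astype(np.uint8)
        q=np.array([ray(d,T,u,v,h)[:2] for v,u in np.argwhere(k)]) 
        if len(q)<6: continue
        vx,vy,_,_=cv2.fitLine(q.astype(np.float32),cv2.DIST_L2,0,.01,.01).ravel(); f=q.mean(0)-C
        a=np.degrees(np.arctan2(vy,vx)) ; b=np.degrees(np.arctan2(f[1],f[0]))
        if np.cos(np.radians(a-b))<0: a+=180
        out.append((np.round(C,1),round(r,1),"line",round(a%360,1),"cent",round(b%360,1),np.hypot(*f).round(1),len(q)))
    return out
E
python3 - <<'E'
from h import *
d,T,o=wrist("w11"); print(o["eef_pos"].round(1),round(o["finger_gap"],1))
for k in knobs(d,T): print(*k)
cv2.imwrite("pics/w11c.png",cv2.resize(d["img"][60:240,150:520,::-1],None,fx=2,fy=2))
E
```

```text
[ 439.3 -155.2  110.4] 56.8
[ 405.3 -153.2] 14.8 line 275.7 cent 282.7 8.2 94
[ 426.  -232.9] 14.7 line 172.1 cent 237.2 7.6 112
[432.5 -80.3] 15.7 line 29.3 cent 35.9 9.7 64
```

View pics/w11c.png

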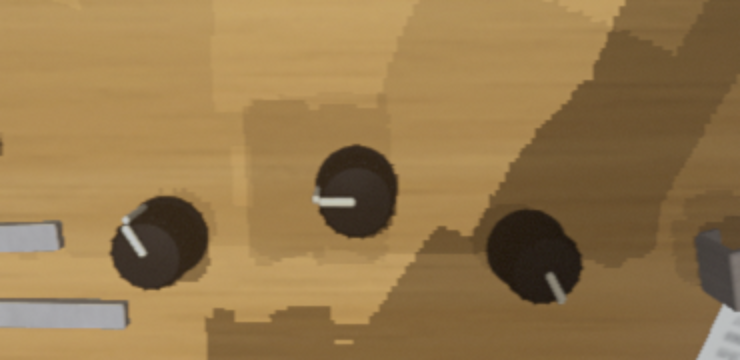

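```bash
python3 - <<'E'
import re
s=open("h.py").read()
s=s.replace("k&=(g>100).astype(np.uint8)","k&=((g>100)&(W[...,2]>h-4)&(np.hypot(W[...,0]-C[0],W[...,1]-C[1])<14)).astype(np.uint8)")
open("h.py","w").write(s)
E
python3 - <<'E'
from h import *
d=np.load("pics/w11.npz")
for k in knobs(d,d["T"]): print(*k)
E
```

```text
[ 405.3 -153.2] 14.8 line 269.7 cent 274.6 7.2 75
[ 426.  -232.9] 14.7 line 209.3 cent 224.6 7.1 88
[432.5 -80.3] 15.7 line 30.2 cent 36.9 8.5 52
```

```bash
python3 - <<'E'
from h import *
plan((405.4,-153.2,60,90),(405.4,-153.2,5.5,90))
E
```

```text
t 23.02 pos [ 439.7 -155.   110.5] jaw 90.1 gap 56.5 F [-0.7  0.8 -0.8] q6 -1.93 tilt [-0.003 -0.002 -1.   ]
  row [1.36, 0.08, 2.02, np.float64(0.01)] dist 61.0
  row [1.36, 0.08, 4.2, np.float64(0.01)] dist 110.0
```

Emit:
arm_command(
  motion=[
    [[1.36,0.08,1.2,0],[1.36,0.08,2.0,0],[1.36,0.08,2.0,0],[1.36,0.08,2.8,0],[1.36,0.08,3.5,0],[1.36,0.08,4.0,0],[1.36,0.08,4.2,0],[1.36,0.08,4.2,0],[1.36,0.08,4.2,0]],
  ],
)

```text
time_s: 23.77
eef_pos: [406.3, -153.0, 6.3]
orientation: [-0.001, -0.001, 1.0, -0.001]
wrist_force: [1.3, 0.1, 1.5]
finger_gap: 56.8
```

Emit:
arm_command(
  motion=[
    [[0,0,0,0],[0,0,0,0],[0,0,0,0],[0,0,0,0],[0,0,0,0],[0,0,0,0],[0,0,0,0],[0,0,0,0]],
  ],
  gripper=255,
  grip_force=35,
)

```text
time_s: 24.43
eef_pos: [406.5, -153.1, 6.5]
orientation: [-0.001, -0.001, 1.0, -0.001]
wrist_force: [-0.9, 0.9, 3.2]
finger_gap: 26.9
```

Emit:
arm_command(
  motion=[
    [[0,0,-0.6,0],[0,0,-1.6,0],[0,0,-2.8,0],[0,0,-4.2,0],[0,0,-5.5,0],[0,0,-5.5,0],[0,0,-5.5,0],[0,0,-5.5,0]],
  ],
)

```text
time_s: 25.1
eef_pos: [406.1, -152.5, 143.4]
orientation: [-0.001, -0.001, 1.0, -0.001]
wrist_force: [-0.5, -0.1, -0.6]
finger_gap: 26.7
```

```bash
python3 - <<'E'
from h import *
d,T,o=wrist("w12"); plan((651.6,9.7,140,24.6))
# rectify at knob top plane z = tcp z + 31.5, in tool axes
z=o["eef_pos"][2]+31.5; Tt=pose(o)
def px(a,b):
    p=Tt@np.r_[a,b,-31.5,1]; q=np.linalg.inv(T)@p; K=d["mtx"]; return K[0,0]*q[0]/-q[2]+K[0,2],-K[1,1]*q[1]/-q[2]+K[1,2]
print(px(0,0),px(15,0))
H=cv2.getPerspectiveTransform(np.float32([px(*c) for c in ((25,-25),(25,25),(-25,25),(-25,-25))]),np.float32([[0,0],[400,0],[400,400],[0,400]]))
cv2.imwrite("pics/w12t.png",cv2.warpPerspective(d["img"],H,(400,400),flags=cv2.INTER_CUBIC)[:,:,::-1])
E
```

```text
t 25.15 pos [ 405.7 -152.4  142.8] jaw 90.1 gap 26.9 F [-0.6  0.2 -1. ] q6 -1.95 tilt [-0.004 -0.002 -1.   ]
  row [-9.85, 6.47, 0.06, np.float64(10.92)] dist 295.0
(np.float64(324.2627863563023), np.float64(267.0638007021626)) (np.float64(324.2564357784161), np.float64(239.2833324767397))
```

View pics/w12t.png

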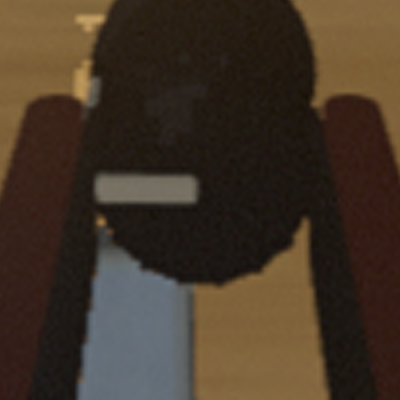

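```bash
python3 - <<'E'
from h import *
plan((652.0,8.7,140,23.7),(652.0,8.7,100,23.7))
E
```

```text
t 25.15 pos [ 405.7 -152.4  142.8] jaw 90.1 gap 26.9 F [-0.6  0.2 -1. ] q6 -1.95 tilt [-0.004 -0.002 -1.   ]
  row [-9.86, 6.43, 0.06, np.float64(11.07)] dist 294.0
  row [-9.87, 6.43, 1.66, np.float64(11.07)] dist 297.0
```

Emit:
arm_command(
  motion=[
    [[-9.87,6.43,0,11.07],[-9.87,6.43,0,11.07],[-9.87,6.43,0,11.07],[-9.87,6.43,0,11.07],[-9.87,6.43,0,11.07],[-9.87,6.43,0,11.07],[-9.87,6.43,0,11.07],[-9.87,6.43,0,11.07],[-9.87,6.43,0,11.07],[-9.87,6.43,0,11.07],[-9.87,6.43,0,11.07],[-9.87,6.43,0.8,11.07],[-9.87,6.43,1.4,11.07],[-9.87,6.43,1.66,11.07],[-9.87,6.43,1.66,11.07],[-9.87,6.43,1.66,11.07]],
  ],
)

```text
time_s: 26.48
eef_pos: [651.4, 8.6, 99.3]
orientation: [-0.002, 0.547, 0.837, -0.002]
wrist_force: [0.2, 0.0, -0.3]
finger_gap: 27.0
```

```bash
cat > seat.py <<'E'
from h import *
import sys
# args: shaft x y, pointer dir in tool frame not needed: prints rows to (x,y,z,jaw)
plan(tuple(map(float,sys.argv[1:5])))
E
python3 seat.py 652 8.7 84 23.7
```

```text
t 26.48 pos [651.4   8.6  99.3] jaw 23.7 gap 27.0 F [ 0.2  0.  -0.3] q6 -0.42 tilt [-0.006 -0.002 -1.   ]
  row [-0.01, 0.03, 0.61, np.float64(0.0)] dist 15.0
```

Emit:
arm_command(
  motion=[
    [[0,0.03,0.12,0],[0,0.03,0.24,0],[0,0.03,0.36,0],[0,0.03,0.48,0],[0,0.03,0.58,0],[0,0.03,0.62,0],[0,0.03,0.62,0],[0,0.03,0.62,0]],
  ],
)

```text
time_s: 27.15
eef_pos: [652.1, 8.9, 83.8]
orientation: [-0.002, 0.547, 0.837, -0.002]
wrist_force: [0.5, 0.6, -0.6]
finger_gap: 26.8
```

```bash
python3 seat.py 652 8.7 74.5 23.7
```

```text
t 27.15 pos [652.1   8.9  83.8] jaw 23.7 gap 26.8 F [ 0.5  0.6 -0.6] q6 -0.42 tilt [-0.006 -0.002 -1.   ]
  row [-0.01, -0.0, 0.37, np.float64(0.0)] dist 9.0
```

Emit:
arm_command(
  motion=[
    [[0,0,0.08,0],[0,0,0.16,0],[0,0,0.24,0],[0,0,0.3,0],[0,0,0.35,0],[0,0,0.38,0],[0,0,0.38,0],[0,0,0.38,0]],
  ],
)

```text
time_s: 27.82
eef_pos: [652.0, 8.8, 75.2]
orientation: [-0.002, 0.547, 0.837, -0.002]
wrist_force: [-2.1, 0.3, 8.1]
finger_gap: 26.8
```

Emit:
arm_command(
  motion=[
    [[0,0,0.04,0],[0,0,0.08,0],[0,0,0.12,0],[0,0,0.12,0]],
  ],
)

```text
time_s: 28.15
eef_pos: [652.3, 8.7, 74.8]
orientation: [-0.002, 0.547, 0.837, -0.002]
wrist_force: [-7.5, -0.3, 21.0]
finger_gap: 27.1
```

Emit:
arm_command(
  motion=[
    [[0,0,-0.03,0.6],[0,0,-0.03,1.2],[0,0,-0.03,1.8],[0,0,-0.03,2.4],[0,0,-0.03,2.9],[0,0,-0.03,2.9],[0,0,-0.03,2.9],[0,0,-0.03,2.9]],
  ],
)

```text
time_s: 28.82
eef_pos: [652.1, 8.7, 75.5]
orientation: [-0.001, 0.666, 0.746, -0.003]
wrist_force: [-1.4, 0.0, 2.8]
finger_gap: 26.9
```

Emit:
arm_command(
  motion=[
    [[0,0,0,0],[0,0,0,0],[0,0,0,0],[0,0,0,0],[0,0,0,0],[0,0,-0.5,0],[0,0,-1.5,0],[0,0,-2.5,0],[0,0,-3,0],[0,0,-3,0],[0,0,-3,0]],
  ],
  gripper=90,
)

```text
time_s: 29.73
eef_pos: [652.9, 8.9, 151.3]
orientation: [-0.001, 0.666, 0.746, -0.002]
wrist_force: [-0.5, 0.2, -0.1]
finger_gap: 56.8
```

```bash
python3 - <<'E'
from h import *
plan((670,60,140,96))
E
```

```text
t 29.73 pos [652.9   8.9 151.3] jaw 6.4 gap 56.8 F [-0.5  0.2 -0.1] q6 -0.11 tilt [-0.004 -0.002 -1.   ]
  row [1.96, 0.91, 0.45, np.float64(-14.93)] dist 55.0
```

```bash
cat > inhand.py <<'E'
from h import *
import sys
name=sys.argv[1]; dz=float(sys.argv[2])  # top plane height above tcp (negative: below)
d,T,o=wrist(name); Tt=pose(o)
def px(a,b):
    q=np.linalg.inv(T)@(Tt@np.r_[a,b,-dz,1]); K=d["mtx"]; return K[0,0]*q[0]/-q[2]+K[0,2],-K[1,1]*q[1]/-q[2]+K[1,2]
H=cv2.getPerspectiveTransform(np.float32([px(*c) for c in ((25,-25),(25,25),(-25,25),(-25,-25))]),np.float32([[0,0],[400,0],[400,400],[0,400]]))
im=cv2.warpPerspective(d["img"],H,(400,400),flags=cv2.INTER_CUBIC); cv2.imwrite(f"pics/{name}t.png",im[:,:,::-1])
hsv=cv2.cvtColor(im,cv2.COLOR_RGB2HSV); m=((hsv[...,1]<70)&(hsv[...,2]>95)).astype(np.uint8); k=np.zeros_like(m); cv2.circle(k,(200,195),110,1,-1)
n,L,s,c=cv2.connectedComponentsWithStats(m&k)
for i in range(1,n):
    if s[i,4]>300:
        r=cv2.minAreaRect(np.argwhere(L==i)[:,::-1].astype(np.int32)); B=cv2.boxPoints(r)
        e=[(B[j]+B[(j+1)%4])/2 for j in range(4)]; e=(e[0],e[2]) if np.hypot(*(e[0]-e[2]))>np.hypot(*(e[1]-e[3])) else (e[1],e[3])
        e=sorted(e,key=lambda p:np.hypot(*(p-[200,195]))); v=e[1]-e[0]
        tx,ty=-v[1],v[0]; a=np.degrees(np.arctan2(ty,tx))  # angle in tool axes
        print("rib: size mm",np.round(np.array(r[1])/8,1),"inner/tip tool mm",[(round((200-p[1])/8,1),round((p[0]-200)/8,1)) for p in e],"pointer world deg",round((jaw(Tt)+90-a)%360,1),"rel jaw",round((90-a)%360,1))
plan()
E
python3 inhand.py w13 -43.5
```

```text
rib: size mm [ 3.6 12.7] inner/tip tool mm [(np.float32(2.1), np.float32(-1.1)), (np.float32(1.7), np.float32(-13.8))] pointer world deg 188.0 rel jaw 181.6
t 29.78 pos [652.    8.9 150.1] jaw 6.4 gap 56.5 F [ 0.2 -0.2 -0.7] q6 -0.11 tilt [-0.006 -0.002 -1.   ]
```

View pics/w13t.png

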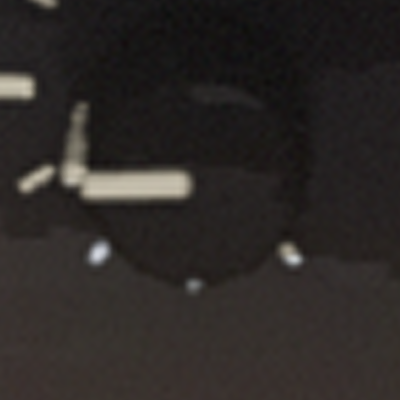

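```bash
python3 - <<'E'
from h import *
plan((450,-30,150,90),(440,-190,110,90))
E
```

```text
t 29.78 pos [652.    8.9 150.1] jaw 6.4 gap 56.5 F [ 0.2 -0.2 -0.7] q6 -0.11 tilt [-0.006 -0.002 -1.   ]
  row [-0.64, -8.2, 0.05, np.float64(-13.93)] dist 206.0
  row [-6.96, -9.31, 1.67, np.float64(-13.93)] dist 293.0
```

Emit:
arm_command(
  motion=[
    [[-0.6,-8.2,0,-6],[-0.6,-8.2,0,-14],[-0.6,-8.2,0,-14],[-0.6,-8.2,0,-14],[-0.6,-8.2,0,-14],[-0.6,-8.2,0,-14],[-7,-9.3,1.6,-14],[-7,-9.3,1.6,-14],[-7,-9.3,1.6,-14],[-7,-9.3,1.6,-14],[-7,-9.3,1.6,-14],[-7,-9.3,1.6,-14],[-7,-9.3,1.6,-14],[-7,-9.3,1.6,-14],[-7,-9.3,1.6,-14]],
  ],
)

```text
time_s: 31.03
eef_pos: [439.3, -190.8, 110.6]
orientation: [-0.004, -0.003, 1.0, -0.0]
wrist_force: [0.6, -0.0, -0.1]
finger_gap: 56.5
```

```bash
python3 - <<'E'
from h import *
d,T,o=wrist("w14")
for k in knobs(d,T): print(*k)
plan((426.2,-233.2,60,90),(426.2,-233.2,6,90))
E
```

```text
[ 425.2 -234.2] 15.5 line 211.4 cent 221.9 6.0 83
[432.7 -81.2] 15.3 line 30.4 cent 43.0 8.3 45
t 31.08 pos [ 439.6 -190.7  110.9] jaw 90.3 gap 56.9 F [-0.3 -1.3 -0.7] q6 -2.0 tilt [-0.008 -0.001 -1.   ]
  row [0.53, -1.7, 2.04, np.float64(0.06)] dist 68.0
  row [0.51, -1.69, 4.2, np.float64(0.06)] dist 114.0
```

```bash
python3 - <<'E'
from h import *
plan((425.6,-233.6,80,0.5),(425.6,-233.6,6,0.5))
E
```

```text
t 31.08 pos [ 439.6 -190.7  110.9] jaw 90.3 gap 56.9 F [-0.3 -1.3 -0.7] q6 -2.0 tilt [-0.008 -0.001 -1.   ]
  row [0.56, -1.71, 1.24, np.float64(14.97)] dist 55.0
  row [0.54, -1.71, 4.2, np.float64(14.97)] dist 114.0
```

Emit:
arm_command(
  motion=[
    [[0.56,-1.71,0.5,15],[0.56,-1.71,1.0,15],[0.56,-1.71,1.2,15],[0.56,-1.71,1.2,15],[0.56,-1.71,1.2,15],[0.56,-1.71,1.2,15],[0.56,-1.71,1.2,15],[0.56,-1.71,1.2,15],[0.56,-1.71,1.2,15],[0.56,-1.71,1.2,15],[0.56,-1.71,1.2,15],[0.56,-1.71,1.2,15],[0.56,-1.71,1.2,15],[0.55,-1.71,2.2,15],[0.55,-1.71,3.1,15],[0.55,-1.71,3.8,15],[0.54,-1.71,4.15,15],[0.54,-1.71,4.2,15],[0.54,-1.71,4.2,15],[0.54,-1.71,4.2,15]],
  ],
)

```text
time_s: 32.75
eef_pos: [426.1, -233.8, 6.7]
orientation: [-0.002, 0.705, 0.709, -0.003]
wrist_force: [0.2, -0.4, -0.6]
finger_gap: 56.8
```

Emit:
arm_command(
  motion=[
    [[0,0,0,0],[0,0,0,0],[0,0,0,0],[0,0,0,0],[0,0,0,0],[0,0,0,0],[0,0,0,0],[0,0,0,0]],
  ],
  gripper=255,
)

```text
time_s: 33.42
eef_pos: [428.5, -234.8, 8.9]
orientation: [0.0, 0.705, 0.709, -0.002]
wrist_force: [0.3, 2.7, 25.0]
finger_gap: 9.9
```

Emit:
arm_command(
  motion=[
    [[0,0,-0.6,0],[0,0,-1.6,0],[0,0,-2.8,0],[0,0,-4.2,0],[0,0,-5.5,0],[0,0,-5.5,0],[0,0,-5.5,0],[0,0,-5.5,0]],
  ],
)

```text
time_s: 34.08
eef_pos: [428.4, -234.0, 145.9]
orientation: [0.0, 0.705, 0.709, -0.002]
wrist_force: [0.5, -0.2, 0.4]
finger_gap: 0.7
```

```bash
python3 inhand.py w15 31
```

```text
rib: size mm [6.2 7.2] inner/tip tool mm [(np.float32(7.2), np.float32(-0.6)), (np.float32(14.4), np.float32(-0.1))] pointer world deg 86.3 rel jaw 85.9
rib: size mm [6.2 1.3] inner/tip tool mm [(np.float32(-5.2), np.float32(-11.8)), (np.float32(0.6), np.float32(-13.8))] pointer world deg 108.8 rel jaw 108.4
t 34.13 pos [ 427.9 -233.8  145.3] jaw 0.3 gap 0.3 F [-0.1  0.8 -0.2] q6 -0.52 tilt [-0.004 -0.003 -1.   ]
```

View pics/w15t.png

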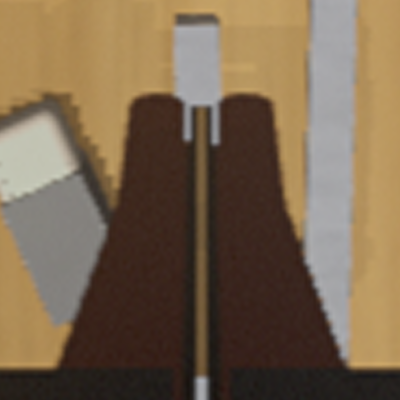

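The gripper closed on nothing, so I'll look around.

```bash
python3 - <<'E'
from h import *
from cell import get_image
d,T,o=wrist("w16")
g=get_image("top"); W=cloud(g,g["cam_to_world"])
for b in blobs(W,20,60,(300,500),(-420,60),15): print(*b)
I=cv2.resize(g["img"][190:290,290:490,::-1],None,fx=3,fy=3); J=cv2.resize(d["img"][:,:,::-1],(600,375))
s=get_image("scene"); S=cv2.resize(s["img"][170:270,310:510,::-1],(600,300))
cv2.imwrite("pics/w16c.png",np.vstack([I[:275],S])); 
E
```

```text
[302.8 232.8] 77 [439.6   5.2] [25.4 17.2] 15.7 [32.4 35.5 38.6]
[288.4 236.4] 78 [430.5  37.9] [25.5 22.4] 16.1 [32.2 34.9 39.1]
[336.5 235.5] 120 [435.3 -77.5] [26.9 27.6] 1.7 [32.6 37.  39.9]
[399.2 239.6] 134 [ 429.9 -233.1] [29.5 28.3] 68.6 [23.3 36.9 40.5]
```

View pics/w16c.png

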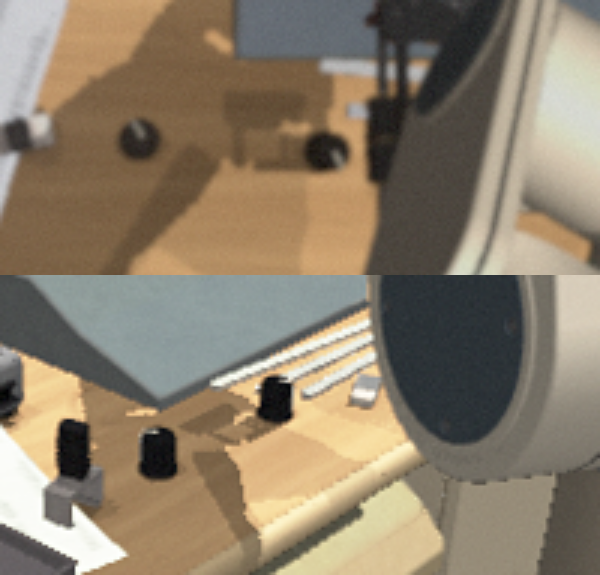

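```bash
python3 - <<'E'
from h import *
for n in ("w14","w16"):
    d=np.load(f"pics/{n}.npz"); W=cloud(d,d["T"])
    print(n)
    for b in blobs(W,3.5,60,(360,500),(-330,-150),60): print(*b)
    for k in knobs(d,d["T"]): print(*k)
a,b=[cv2.resize(np.load(f"pics/{n}.npz")["img"][:,:,::-1],(448,280)) for n in ("w14","w16")]
cv2.imwrite("pics/w16d.png",np.vstack([a,b]))
E
```

```text
w14
[168.8 129.6] 1038 [ 386.6 -319.6] [22.7 32.1] 24.4 [ 7.  10.9 12.5]
[270.9 182.2] 1446 [ 427.1 -233.7] [31.3 31.3] 88.6 [ 5.8 34.5 36.5]
[191.  178.5] 861 [ 427.7 -305. ] [12.3 50.3] 2.1 [5.3 7.2 8.3]
[209.5 216.6] 1183 [ 462.  -292.4] [75.2 12.6] 88.5 [5.1 7.  8.2]
[205.2 250.8] 796 [ 494.5 -295.9] [68.1 11.5] 89.5 [4.5 7.  8.2]
[274.4 253.3] 77 [ 497.3 -236.6] [12.  5.] 87.6 [4.3 6.7 8.1]
[ 425.2 -234.2] 15.5 line 211.4 cent 221.9 6.0 83
[432.7 -81.2] 15.3 line 30.4 cent 43.0 8.3 45
w16
[324.7 185.9] 1125 [ 427.4 -234.2] [30.8 31.2] 60.6 [ 5.  34.6 36.6]
[393.  230.4] 852 [ 496.5 -280. ] [100.2  11.4] 86.9 [5.4 7.1 8.4]
[358.8 236.8] 848 [ 461.8 -292.1] [75.8 12. ] 88.8 [5.9 7.2 8.3]
[324.2 236.1] 246 [ 426.8 -293.8] [12.  29.2] 0.8 [5.8 7.2 8.2]
[284.6 261.1] 635 [ 386.5 -319.6] [23.1 32.7] 24.4 [ 5.3 10.9 12.4]
[ 426.6 -233.7] 15.4 line 206.0 cent 218.7 7.0 57
```

View pics/w16d.png

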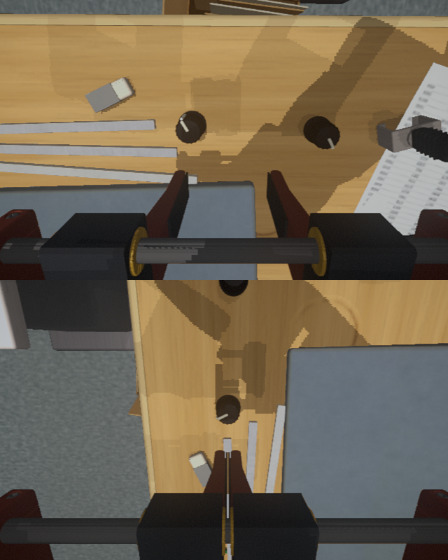

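The last picture shows knob C still upright at the same place, (228,408) in the lower half, so the squeeze slipped off it. I'll retry with the jaw along the pointer axis, which held before, a little higher, and closing in stages.

```bash
python3 - <<'E'
from h import *
plan((426.5,-234,60,29),(426.5,-234,10,29))
E
```

```text
t 34.28 pos [ 427.9 -233.8  145. ] jaw 0.3 gap 0.6 F [0.5 0.6 0.5] q6 -0.52 tilt [-0.005 -0.002 -1.   ]
  row [0.0, -0.04, 3.4, np.float64(-4.78)] dist 85.0
  row [0.0, -0.03, 5.4, np.float64(-4.78)] dist 135.0
```

Emit:
arm_command(
  motion=[
    [[0,0,0,-2],[0,0,0,-4],[0,-0.04,0,-4.8],[0,-0.04,0,-4.8],[0,-0.04,0,-4.8],[0,-0.04,0,-4.8],[0,-0.04,1.5,-4.8],[0,-0.04,3,-4.8],[0,-0.04,4.2,-4.8],[0,-0.04,5,-4.8],[0,-0.04,5.4,-4.8],[0,-0.04,5.4,-4.8],[0,-0.04,5.4,-4.8]],
  ],
  gripper=90,
)

```text
time_s: 35.37
eef_pos: [426.3, -234.1, 9.9]
orientation: [-0.002, 0.507, 0.862, -0.002]
wrist_force: [-0.3, 0.9, -0.7]
finger_gap: 56.6
```

Emit:
arm_command(
  motion=[
    [[0,0,0,0],[0,0,0,0],[0,0,0,0],[0,0,0,0],[0,0,0,0],[0,0,0,0]],
  ],
  gripper=155,
  grip_force=20,
)

```text
time_s: 35.87
eef_pos: [426.5, -234.3, 10.3]
orientation: [-0.002, 0.507, 0.862, -0.002]
wrist_force: [-0.3, -0.5, 0.2]
finger_gap: 34.6
```

Emit:
arm_command(
  motion=[
    [[0,0,0,0],[0,0,0,0],[0,0,0,0],[0,0,0,0]],
  ],
  gripper=180,
)

```text
time_s: 36.2
eef_pos: [426.5, -234.3, 10.3]
orientation: [-0.002, 0.507, 0.862, -0.002]
wrist_force: [-0.3, 0.0, -0.0]
finger_gap: 26.1
```

Emit:
arm_command(
  motion=[
    [[0,0,0,0],[0,0,0,0],[0,0,0,0],[0,0,0,0]],
  ],
  gripper=200,
)

```text
time_s: 36.53
eef_pos: [426.5, -234.2, 10.3]
orientation: [-0.002, 0.507, 0.862, -0.002]
wrist_force: [-0.7, -0.0, -0.1]
finger_gap: 19.2
```

```bash
python3 inhand.py w17 27
```

```text
rib: size mm [9.1 3.1] inner/tip tool mm [(np.float32(-0.7), np.float32(-0.1)), (np.float32(-0.3), np.float32(-9.2))] pointer world deg 206.3 rel jaw 177.3
t 36.58 pos [ 426.5 -234.3   10.3] jaw 29.0 gap 18.8 F [-0.   0.5 -0.7] q6 -1.02 tilt [-0.005 -0.002 -1.   ]
```

```bash
python3 - <<'E'
from h import *
from cell import bot
d=np.load("pics/w17.npz"); T=d["T"]; W=cloud(d,T); Tt=pose(bot.get_obs())
L=(W-Tt[:3,3])@Tt[:3,:3]   # tool coords
I=d["img"]
def px(p):
    q=np.linalg.inv(T)@(Tt@np.r_[p,1]); K=d["mtx"]; return int(round(K[0,0]*q[0]/-q[2]+K[0,2])),int(round(-K[1,1]*q[1]/-q[2]+K[1,2]))
for x in (10,4,-2):
    print("tool x",x)
    for y in range(-30,31,4):
        u,v=px((x,y,-27)); print((y,I[v,u].tolist(),L[v,u].round(0).tolist()),end=" ")
    print()
E
```

```text
tool x 10
(-30, [124, 96, 58], [-7.0, -37.0, 10.0]) (-26, [126, 98, 60], [-8.0, -32.0, 12.0]) (-22, [125, 98, 59], [-7.0, -27.0, 11.0]) (-18, [64, 39, 24], [11.0, -17.0, -30.0]) (-14, [58, 33, 23], [12.0, -13.0, -31.0]) (-10, [32, 23, 10], [8.0, -10.0, -22.0]) (-6, [35, 27, 22], [9.0, -6.0, -24.0]) (-2, [33, 29, 20], [9.0, -2.0, -25.0]) (2, [29, 21, 15], [8.0, 2.0, -24.0]) (6, [33, 25, 21], [9.0, 6.0, -25.0]) (10, [29, 23, 20], [10.0, 10.0, -27.0]) (14, [56, 28, 19], [12.0, 13.0, -31.0]) (18, [52, 26, 17], [12.0, 17.0, -32.0]) (22, [121, 95, 57], [-8.0, 27.0, 11.0]) (26, [124, 96, 58], [-8.0, 32.0, 11.0]) (30, [121, 93, 57], [-8.0, 37.0, 11.0]) 
tool x 4
(-30, [125, 98, 58], [-15.0, -37.0, 11.0]) (-26, [126, 99, 62], [-15.0, -32.0, 12.0]) (-22, [126, 100, 59], [-15.0, -27.0, 12.0]) (-18, [57, 31, 22], [12.0, -16.0, -42.0]) (-14, [57, 33, 24], [11.0, -13.0, -42.0]) (-10, [34, 26, 18], [7.0, -9.0, -33.0]) (-6, [34, 26, 22], [3.0, -6.0, -24.0]) (-2, [31, 24, 20], [3.0, -2.0, -25.0]) (2, [30, 22, 17], [3.0, 2.0, -25.0]) (6, [29, 24, 20], [4.0, 6.0, -26.0]) (10, [30, 26, 18], [7.0, 10.0, 
[... 173 characters left out ...]
, [117, 91, 54], [-15.0, 37.0, 12.0]) 
tool x -2
(-30, [127, 100, 60], [-23.0, -37.0, 12.0]) (-26, [127, 99, 59], [-23.0, -32.0, 11.0]) (-22, [124, 98, 58], [-22.0, -28.0, 11.0]) (-18, [58, 34, 25], [11.0, -15.0, -52.0]) (-14, [58, 31, 25], [12.0, -12.0, -53.0]) (-10, [32, 25, 16], [2.0, -9.0, -35.0]) (-6, [85, 80, 69], [-2.0, -6.0, -27.0]) (-2, [112, 106, 93], [-2.0, -2.0, -26.0]) (2, [31, 24, 19], [-3.0, 2.0, -25.0]) (6, [26, 20, 16], [-3.0, 6.0, -26.0]) (10, [29, 24, 17], [3.0, 9.0, -36.0]) (14, [53, 29, 24], [11.0, 12.0, -51.0]) (18, [55, 30, 25], [12.0, 15.0, -53.0]) (22, [76, 50, 31], [12.0, 18.0, -53.0]) (26, [120, 93, 56], [-23.0, 32.0, 12.0]) (30, [122, 95, 58], [-22.0, 37.0, 11.0])
```

Emit:
arm_command(
  motion=[
    [[0,0,-0.2,0],[0,0,-0.4,0],[0,0,-0.4,0]],
  ],
)

```text
time_s: 36.83
eef_pos: [427.1, -234.5, 21.3]
orientation: [-0.001, 0.507, 0.862, -0.002]
wrist_force: [0.5, -0.2, -0.1]
finger_gap: 19.0
```

```bash
python3 inhand.py w18 27; python3 - <<'E'
from h import *
d=np.load("pics/w18.npz"); W=cloud(d,d["T"])
m=(np.hypot(W[...,0]-426.5,W[...,1]+234)<9)&(W[...,2]<55); print(np.nanpercentile(W[m][:,2],[10,50,90]))
E
```

```text
rib: size mm [3.  8.8] inner/tip tool mm [(np.float32(5.5), np.float32(-0.4)), (np.float32(5.5), np.float32(-9.1))] pointer world deg 209.0 rel jaw 180.0
t 36.88 pos [ 427.1 -234.5   21. ] jaw 29.0 gap 19.0 F [-0.4 -0.5  0. ] q6 -1.02 tilt [-0.004 -0.003 -1.   ]
[34.71057167 35.51435778 36.66360544]
```

```bash
python3 - <<'E'
from h import *
plan((426.5,-234,60,29),(426.5,-234,2,29))
E
```

```text
t 36.88 pos [ 427.1 -234.5   21. ] jaw 29.0 gap 19.0 F [-0.4 -0.5  0. ] q6 -1.02 tilt [-0.004 -0.003 -1.   ]
  row [0.03, -0.02, -1.56, np.float64(0.01)] dist 39.0
  row [0.03, -0.01, 0.76, np.float64(0.01)] dist 19.0
```

Emit:
arm_command(
  motion=[
    [[0,0,-1.2,0],[0,0,-2,0],[0,0,-2,0],[0,0,-2,0],[0,0,-2,0],[0,0,-2,0],[0,0,-2,0],[0,0,-1,0],[0,0,0,0],[0,0,0.4,0],[0,0,0.6,0],[0,0,0.72,0],[0,0,0.76,0],[0,0,0.76,0],[0,0,0.76,0]],
  ],
  gripper=90,
)

```text
time_s: 38.13
eef_pos: [427.5, -234.9, 2.7]
orientation: [-0.0, 0.507, 0.862, -0.002]
wrist_force: [0.1, 0.5, 0.5]
finger_gap: 56.7
```

Emit:
arm_command(
  motion=[
    [[0,0,0,0],[0,0,0,0],[0,0,0,0],[0,0,0,0],[0,0,0,0],[0,0,0,0],[0,0,0,0]],
  ],
  gripper=185,
  grip_force=30,
)

```text
time_s: 38.72
eef_pos: [427.7, -234.9, 2.8]
orientation: [-0.0, 0.507, 0.862, -0.002]
wrist_force: [0.5, 0.5, 1.6]
finger_gap: 28.7
```

Now there is contact, so the knob only holds when gripped low. I'll close fully and lift a little to test.

Emit:
arm_command(
  motion=[
    [[0,0,0,0],[0,0,0,0],[0,0,0,0],[0,0,0,0],[0,0,-0.3,0],[0,0,-0.8,0],[0,0,-1.5,0],[0,0,-2.5,0],[0,0,-3.8,0],[0,0,-5.2,0],[0,0,-5.5,0],[0,0,-5.5,0],[0,0,-5.5,0]],
  ],
  gripper=255,
)

```text
time_s: 39.8
eef_pos: [427.8, -234.3, 140.4]
orientation: [0.0, 0.507, 0.862, -0.002]
wrist_force: [0.5, 1.0, -0.8]
finger_gap: 28.3
```

```bash
python3 inhand.py w19 35.2; python3 - <<'E'
from h import *
from cell import bot
d=np.load("pics/w19.npz"); Tt=pose(bot.get_obs()); L=(cloud(d,d["T"])-Tt[:3,3])@Tt[:3,:3]
m=(np.hypot(L[...,0],L[...,1])<11)&(L[...,2]<-20)&(L[...,2]>-45); print(m.sum(),np.nanpercentile(L[m][:,2],[10,50,90]))
E
```

```text
rib: size mm [13.1  3.3] inner/tip tool mm [(np.float32(1.0), np.float32(-0.6)), (np.float32(1.4), np.float32(-13.7))] pointer world deg 207.4 rel jaw 178.3
rib: size mm [ 3.3 16.6] inner/tip tool mm [(np.float32(-13.8), np.float32(1.2)), (np.float32(-3.5), np.float32(14.3))] pointer world deg 67.0 rel jaw 38.0
rib: size mm [6.5 2.1] inner/tip tool mm [(np.float32(-9.7), np.float32(-7.8)), (np.float32(-4.9), np.float32(-12.2))] pointer world deg 161.7 rel jaw 132.7
t 39.85 pos [ 427.2 -234.   139.5] jaw 29.0 gap 28.8 F [ 0.1  1.  -0.4] q6 -1.03 tilt [-0.004 -0.003 -1.   ]
1384 [-34.43909859 -33.42185226 -32.59592808]
```

```bash
python3 - <<'E'
from h import *
plan((450,-60,145,-4.2),(643.1,92.9,140,-4.2),(643.1,92.9,97,-4.2))
E
```

```text
t 39.85 pos [ 427.2 -234.   139.5] jaw 29.0 gap 28.8 F [ 0.1  1.  -0.4] q6 -1.03 tilt [-0.004 -0.003 -1.   ]
  row [5.64, 4.17, -0.25, np.float64(5.54)] dist 176.0
  row [7.24, 13.9, -0.09, np.float64(5.54)] dist 392.0
  row [7.24, 13.9, 1.63, np.float64(5.54)] dist 394.0
```

Emit:
arm_command(
  motion=[
    [[5.64,4.2,-0.25,0],[5.64,4.2,-0.25,1],[5.64,4.2,-0.25,2],[5.64,4.2,-0.25,3],[5.64,4.2,-0.25,4],[7.24,13.9,-0.1,5.54],[7.24,13.9,-0.1,5.54],[7.24,13.9,-0.1,5.54],[7.24,13.9,-0.1,5.54],[7.24,13.9,-0.1,5.54],[7.24,13.9,-0.1,5.54],[7.24,13.9,-0.1,5.54],[7.24,13.9,-0.1,5.54],[7.24,13.9,0.8,5.54],[7.24,13.9,1.4,5.54],[7.24,13.9,1.63,5.54],[7.24,13.9,1.63,5.54],[7.24,13.9,1.63,5.54]],
  ],
)

```text
time_s: 41.35
eef_pos: [642.1, 92.1, 96.4]
orientation: [-0.001, 0.733, 0.68, -0.003]
wrist_force: [-0.4, 0.0, 0.2]
finger_gap: 28.9
```

```bash
python3 seat.py 643.1 92.9 79 -4.2
```

```text
t 41.35 pos [642.1  92.1  96.4] jaw -4.2 gap 28.9 F [-0.4  0.   0.2] q6 0.2 tilt [-0.006 -0.003 -1.   ]
  row [0.04, 0.04, 0.69, np.float64(-0.01)] dist 17.0
```

Emit:
arm_command(
  motion=[
    [[0.04,0.04,0.05,0],[0.04,0.04,0.15,0],[0.04,0.04,0.27,0],[0.04,0.04,0.39,0],[0.04,0.04,0.51,0],[0.04,0.04,0.62,0],[0.04,0.04,0.69,0],[0.04,0.04,0.69,0],[0.04,0.04,0.69,0]],
  ],
)

```text
time_s: 42.1
eef_pos: [643.3, 93.0, 79.2]
orientation: [-0.001, 0.733, 0.68, -0.003]
wrist_force: [0.5, 0.1, 0.1]
finger_gap: 28.8
```

Emit:
arm_command(
  motion=[
    [[0,0,0.08,0],[0,0,0.16,0],[0,0,0.24,0],[0,0,0.3,0],[0,0,0.34,0],[0,0,0.36,0],[0,0,0.36,0]],
  ],
)

```text
time_s: 42.68
eef_pos: [643.3, 93.3, 71.4]
orientation: [-0.001, 0.733, 0.68, -0.003]
wrist_force: [-3.5, -0.1, 10.8]
finger_gap: 28.7
```

Emit:
arm_command(
  motion=[
    [[0,0,0.04,0],[0,0,0.08,0],[0,0,0.08,0],[0,0,0.08,0]],
  ],
)

```text
time_s: 43.02
eef_pos: [643.3, 93.3, 71.3]
orientation: [-0.001, 0.733, 0.68, -0.003]
wrist_force: [-5.6, -0.2, 17.3]
finger_gap: 28.9
```

Emit:
arm_command(
  motion=[
    [[0,0,-0.03,-0.5],[0,0,-0.03,-1],[0,0,-0.03,-1.5],[0,0,-0.03,-1.97],[0,0,-0.03,-1.97],[0,0,-0.03,-1.97],[0,0,-0.03,-1.97]],
  ],
)

```text
time_s: 43.6
eef_pos: [643.2, 93.4, 72.0]
orientation: [-0.001, 0.659, 0.752, -0.003]
wrist_force: [0.1, 1.3, 1.3]
finger_gap: 28.6
```

Emit:
arm_command(
  motion=[
    [[0,0,0,0],[0,0,0,0],[0,0,0,0],[0,0,0,0],[0,0,0,0],[0,0,-0.5,0],[0,0,-1.5,0],[0,0,-2.5,0],[0,0,-3.1,0],[0,0,-3.1,0],[0,0,-3.1,0]],
  ],
  gripper=90,
)

```text
time_s: 44.52
eef_pos: [644.3, 93.7, 150.8]
orientation: [-0.0, 0.659, 0.752, -0.002]
wrist_force: [-1.0, -0.6, -0.7]
finger_gap: 57.0
```

```bash
python3 inhand.py w20 -43; python3 - <<'E'
from h import *
d=np.load("pics/w20.npz")
for k in knobs(d,d["T"],(600,700),(-30,220),106): print(*k)
plan((450,-20,150,-60),(445,-80,110,-90))
E
```

```text
rib: size mm [12.2  3.7] inner/tip tool mm [(np.float32(1.8), np.float32(-1.5)), (np.float32(2.8), np.float32(-13.6))] pointer world deg 182.7 rel jaw 175.2
t 44.57 pos [643.3  93.6 149.4] jaw 7.5 gap 56.7 F [-0.7  0.1 -1. ] q6 -0.0 tilt [-0.005 -0.003 -1.   ]
[641.9  96.1] 14.8 line 182.9 cent 195.1 6.8 85
[650.5  13.6] 15.0 line 185.5 cent 214.9 7.4 88
t 44.57 pos [643.3  93.6 149.4] jaw 7.5 gap 56.7 F [-0.7  0.1 -1. ] q6 -0.0 tilt [-0.005 -0.003 -1.   ]
  row [-3.5, -8.26, 0.03, np.float64(11.25)] dist 224.0
  row [-5.85, -8.76, 1.64, np.float64(-13.75)] dist 267.0
```

Emit:
arm_command(
  motion=[
    [[-3.5,-8.26,0,8],[-3.5,-8.26,0,12],[-3.5,-8.26,0,15],[-3.5,-8.26,0,18],[-3.5,-8.26,0,20],[-3.5,-8.26,0,22],[-5.82,-9.27,0.5,26.2],[-5.82,-9.27,1,26.2],[-5.82,-9.27,1.58,26.2],[-5.82,-9.27,1.58,26.2],[-5.82,-9.27,1.58,26.2],[-5.82,-9.27,1.58,26.2],[-5.82,-9.27,1.58,26.2],[-5.82,-9.27,1.58,26.2],[-5.82,-9.27,1.58,26.2],[-5.82,-9.27,1.58,26.2],[-5.82,-9.27,1.58,26.2],[-5.82,-9.27,1.58,26.2],[-5.82,-9.27,1.58,26.2],[-5.82,-9.27,1.58,26.2]],
  ],
)

```text
time_s: 46.23
eef_pos: [431.1, -80.7, 110.3]
orientation: [0.003, 0.92, -0.392, -0.003]
wrist_force: [0.3, -0.6, -0.5]
finger_gap: 56.6
```

Emit:
arm_command(
  motion=[
    [[0,0,0,1.5],[0,0,0,3],[0,0,0,3],[0,0,0,3]],
  ],
)

```text
time_s: 46.57
eef_pos: [429.9, -80.5, 109.2]
orientation: [0.003, 0.847, -0.532, -0.004]
wrist_force: [0.7, -0.5, 0.2]
finger_gap: 56.9
```

```bash
python3 - <<'E'
from h import *
d,T,o=wrist("w21"); W=cloud(d,T)
for k in knobs(d,T): print(*k)
for b in blobs(W,25,60,(380,500),(-300,60),60): print(*b)
plan((432.7,-81,2.5,30))
E
```

```text
[435. -80.] 14.7 line 29.8 cent 43.2 7.1 69
[433.3   4.4] 13.9 line 61.3 cent 120.4 2.4 50
[318.5 199.2] 1145 [434. -79.] [30.1 30.5] 73.1 [29.1 35.  36.7]
[276.1 292.3] 855 [430.9  14.1] [17.5 41.3] 15.6 [28.5 33.6 57.1]
t 46.62 pos [430.1 -80.5 109.3] jaw -154.0 gap 56.9 F [ 0.8 -0.1  0.4] q6 2.48 tilt [-0.01  -0.002 -1.   ]
  row [0.08, -0.13, 4.27, np.float64(-0.67)] dist 107.0
```

Emit:
arm_command(
  motion=[
    [[0.06,-0.11,0.5,-0.67],[0.06,-0.11,1.5,-0.67],[0.06,-0.11,2.5,-0.67],[0.06,-0.11,3.3,-0.67],[0.06,-0.11,3.9,-0.67],[0.06,-0.11,4.2,-0.67],[0.06,-0.11,4.27,-0.67],[0.06,-0.11,4.27,-0.67],[0.06,-0.11,4.27,-0.67]],
  ],
)

```text
time_s: 47.37
eef_pos: [432.5, -80.9, 3.0]
orientation: [0.003, 0.866, -0.5, -0.004]
wrist_force: [0.4, -0.3, 0.3]
finger_gap: 56.8
```

Emit:
arm_command(
  motion=[
    [[0,0,0,0],[0,0,0,0],[0,0,0,0],[0,0,0,0],[0,0,0,0],[0,0,0,0],[0,0,0,0],[0,0,0,0],[0,0,0,0]],
  ],
  gripper=255,
)

```text
time_s: 48.12
eef_pos: [432.7, -81.0, 3.1]
orientation: [0.003, 0.866, -0.5, -0.003]
wrist_force: [-0.2, 0.3, 2.2]
finger_gap: 28.1
```

Emit:
arm_command(
  motion=[
    [[0,0,-0.3,0],[0,0,-0.8,0],[0,0,-1.5,0],[0,0,-2.5,0],[0,0,-3.8,0],[0,0,-5.2,0],[0,0,-5.5,0],[0,0,-5.5,0],[0,0,-5.5,0]],
  ],
)

```text
time_s: 48.87
eef_pos: [433.7, -80.6, 140.6]
orientation: [0.003, 0.866, -0.5, -0.003]
wrist_force: [0.1, 0.6, -0.8]
finger_gap: 28.7
```

```bash
python3 inhand.py w22 35; python3 - <<'E'
from h import *
from cell import bot
d=np.load("pics/w22.npz"); Tt=pose(bot.get_obs()); L=(cloud(d,d["T"])-Tt[:3,3])@Tt[:3,:3]
m=(np.hypot(L[...,0],L[...,1])<11)&(L[...,2]<-20)&(L[...,2]>-45); print(m.sum(),np.nanpercentile(L[m][:,2],[10,50,90]))
E
```

```text
rib: size mm [ 3.4 12.8] inner/tip tool mm [(np.float32(-0.6), np.float32(-0.9)), (np.float32(-1.1), np.float32(-13.6))] pointer world deg 32.3 rel jaw 182.2
t 48.92 pos [433.  -80.5 139.8] jaw -150.0 gap 28.7 F [ 0.1  0.2 -0.7] q6 2.41 tilt [-0.011 -0.002 -1.   ]
1383 [-34.14711485 -33.10752299 -32.22144271]
```

```bash
python3 - <<'E'
from h import *
plan((460,20,150,None),(634.5,179.3,140,None))
E
```

```text
t 48.92 pos [433.  -80.5 139.8] jaw -150.0 gap 28.7 F [ 0.1  0.2 -0.7] q6 2.41 tilt [-0.011 -0.002 -1.   ]
  row [-2.94, -2.94, -0.43, 0] dist 105.0
  row [-4.96, -12.18, -0.11, 0] dist 329.0
```

Emit:
arm_command(
  motion=[
    [[-2.94,-2.94,-0.43,-1],[-2.94,-2.94,-0.43,-2],[-2.94,-2.94,-0.43,-3.2],[-4.96,-12.18,-0.11,-21.5],[-4.96,-12.18,-0.11,-21.5],[-4.96,-12.18,-0.11,-21.5],[-4.96,-12.18,-0.11,-21.5],[-4.96,-12.18,-0.11,-21.5],[-4.96,-12.18,-0.11,-21.5],[-4.96,-12.18,-0.11,-21.5],[-4.96,-12.18,-0.11,-21.5],[-4.96,-12.18,-0.11,-21.5],[-4.96,-12.18,-0.11,-21.5],[-4.96,-12.18,-0.11,-21.5],[-4.96,-12.18,-0.11,-21.5],[-4.96,-12.18,-0.11,-21.5],[-4.96,-12.18,-0.11,-21.5],[-4.96,-12.18,-0.11,-21.5],[-4.96,-12.18,-0.11,-21.5],[-4.96,-12.18,-0.11,-21.5]],
  ],
)

```text
time_s: 50.58
eef_pos: [633.0, 178.9, 137.0]
orientation: [-0.003, 0.823, 0.567, -0.007]
wrist_force: [0.3, 0.3, -0.1]
finger_gap: 28.2
```

```bash
python3 inhand.py w23 35; python3 seat.py 634.5 179.3 97 -21.2
```

```text
rib: size mm [ 3.7 13.2] inner/tip tool mm [(np.float32(-0.3), np.float32(-0.5)), (np.float32(-0.5), np.float32(-13.7))] pointer world deg 160.2 rel jaw 181.1
t 50.63 pos [633.2 179.  137.3] jaw -21.0 gap 28.7 F [-0.1 -0.7 -0. ] q6 0.62 tilt [-0.015 -0.003 -1.   ]
t 50.63 pos [633.2 179.  137.3] jaw -21.0 gap 28.7 F [-0.1 -0.7 -0. ] q6 0.62 tilt [-0.015 -0.003 -1.   ]
  row [0.04, 0.07, 1.61, np.float64(0.03)] dist 40.0
```

Emit:
arm_command(
  motion=[
    [[0.04,0.05,0.5,0],[0.04,0.05,1,0],[0.04,0.06,1.4,0],[0.04,0.07,1.6,0],[0.04,0.07,1.6,0],[0.04,0.07,1.6,0]],
  ],
)

```text
time_s: 51.13
eef_pos: [634.3, 179.1, 96.5]
orientation: [-0.003, 0.824, 0.566, -0.007]
wrist_force: [-0.1, 0.3, -0.7]
finger_gap: 28.5
```

```bash
python3 seat.py 634.5 179.3 79.3 -21.2
```

```text
t 51.13 pos [634.3 179.1  96.5] jaw -21.0 gap 28.5 F [-0.1  0.3 -0.7] q6 0.62 tilt [-0.016 -0.003 -1.   ]
  row [0.02, 0.02, 0.69, np.float64(0.03)] dist 17.0
```

Emit:
arm_command(
  motion=[
    [[0.02,0.02,0.1,0],[0.02,0.02,0.2,0],[0.02,0.02,0.32,0],[0.02,0.02,0.44,0],[0.02,0.02,0.56,0],[0.02,0.02,0.65,0],[0.02,0.02,0.69,0],[0.02,0.02,0.69,0]],
  ],
)

```text
time_s: 51.8
eef_pos: [635.2, 179.4, 79.5]
orientation: [-0.003, 0.824, 0.566, -0.007]
wrist_force: [2.3, 0.3, 0.6]
finger_gap: 28.9
```

```bash
python3 seat.py 634.5 179.3 72 -21.2
```

```text
t 51.8 pos [635.2 179.4  79.5] jaw -21.0 gap 28.9 F [2.3 0.3 0.6] q6 0.62 tilt [-0.015 -0.003 -1.   ]
  row [-0.01, -0.02, 0.3, np.float64(0.03)] dist 7.0
```

Meshed, with no axial force below the rib ends. I'll push it home.

Emit:
arm_command(
  motion=[
    [[-0.01,-0.02,0.08,0],[-0.01,-0.02,0.16,0],[-0.01,-0.02,0.24,0],[-0.01,-0.02,0.3,0],[-0.01,-0.02,0.34,0],[-0.01,-0.02,0.36,0],[-0.01,-0.02,0.36,0]],
  ],
)

```text
time_s: 52.38
eef_pos: [635.1, 179.9, 71.9]
orientation: [-0.003, 0.824, 0.566, -0.006]
wrist_force: [-0.9, 2.1, 10.1]
finger_gap: 28.4
```

Emit:
arm_command(
  motion=[
    [[0,0,0.04,0],[0,0,0.08,0],[0,0,0.08,0],[0,0,0.08,0]],
  ],
)

```text
time_s: 52.72
eef_pos: [635.4, 180.4, 71.7]
orientation: [-0.003, 0.824, 0.566, -0.005]
wrist_force: [-3.7, 0.7, 14.3]
finger_gap: 28.4
```

Emit:
arm_command(
  motion=[
    [[0,0,-0.02,-0.7],[0,0,-0.02,-1.4],[0,0,-0.02,-2.1],[0,0,-0.02,-2.8],[0,0,-0.02,-3.5],[0,0,-0.02,-4.2],[0,0,-0.02,-4.2],[0,0,-0.02,-4.2],[0,0,-0.02,-4.2]],
  ],
)

```text
time_s: 53.47
eef_pos: [635.3, 180.3, 72.2]
orientation: [-0.004, 0.682, 0.732, -0.005]
wrist_force: [-0.3, -0.4, 1.9]
finger_gap: 28.4
```

Emit:
arm_command(
  motion=[
    [[0,0,0,0],[0,0,0,0],[0,0,0,0],[0,0,0,0],[0,0,0,0],[0,0,-0.5,0],[0,0,-1.5,0],[0,0,-2.5,0],[0,0,-3.1,0],[0,0,-3.1,0],[0,0,-3.1,0]],
  ],
  gripper=90,
)

```text
time_s: 54.38
eef_pos: [637.0, 180.6, 151.1]
orientation: [-0.004, 0.682, 0.732, -0.004]
wrist_force: [0.1, -0.6, -0.7]
finger_gap: 57.0
```

```bash
python3 inhand.py w24 -43; python3 - <<'E'
from h import *
plan((665,94,165,96))
E
```

```text
rib: size mm [11.2  3.6] inner/tip tool mm [(np.float32(-0.2), np.float32(-2.6)), (np.float32(0.1), np.float32(-13.8))] pointer world deg 182.6 rel jaw 178.6
t 54.43 pos [636.1 180.3 149.7] jaw 4.0 gap 57.0 F [-0.7 -0.1  0.3] q6 0.19 tilt [-0.013 -0.001 -1.   ]
t 54.43 pos [636.1 180.3 149.7] jaw 4.0 gap 57.0 F [-0.7 -0.1  0.3] q6 0.19 tilt [-0.013 -0.001 -1.   ]
  row [-3.53, 0.9, -0.62, np.float64(14.67)] dist 92.0
```

Emit:
arm_command(
  motion=[
    [[-1,0.3,-0.6,0],[-3.5,0.9,-0.6,-15.3],[-3.5,0.9,-0.6,-15.3],[-3.5,0.9,-0.6,-15.3],[-3.5,0.9,-0.6,-15.3],[-3.5,0.9,-0.6,-15.3],[-3.5,0.9,-0.6,-15.3],[-3.5,0.9,-0.6,-15.3],[-3.5,0.9,-0.6,-15.3],[-3.5,0.9,-0.6,-15.3],[-3.5,0.9,-0.6,-15.3],[-3.5,0.9,-0.6,-15.3],[-3.5,0.9,-0.6,-15.3],[-3.5,0.9,-0.6,-15.3],[-3.5,0.9,-0.6,-15.3],[-3.5,0.9,-0.6,-15.3],[-3.5,0.9,-0.6,-15.3]],
  ],
)

```text
time_s: 55.85
eef_pos: [664.3, 94.6, 163.4]
orientation: [-0.007, -0.049, 0.999, -0.0]
wrist_force: [0.2, 0.2, 0.1]
finger_gap: 56.7
```

```bash
python3 - <<'E'
from h import *
from cell import get_image
d,T,o=wrist("w25"); plan()
def px(p):
    q=np.linalg.inv(T)@np.r_[p,1]; K=d["mtx"]; return K[0,0]*q[0]/-q[2]+K[0,2],-K[1,1]*q[1]/-q[2]+K[1,2]
W=cloud(d,T)
for b in blobs(W,95,120,(600,690),(-30,230),60): print(*b)
tiles=[]
for s in ((651.6,9.7),(642.9,94.1),(634.2,178.5)):
    row=[]
    for h in (107,66):
        H=cv2.getPerspectiveTransform(np.float32([px((s[0]+a,s[1]+b,h)) for a,b in ((30,30),(30,-30),(-30,-30),(-30,30))]),np.float32([[0,0],[260,0],[260,260],[0,260]]))
        im=cv2.warpPerspective(d["img"],H,(260,260),flags=cv2.INTER_CUBIC); row.append(im)
        g=cv2.cvtColor(im,cv2.COLOR_RGB2GRAY); n,L,st,c=cv2.connectedComponentsWithStats((g>100).astype(np.uint8))
        for i in range(1,n):
            if st[i,4]>60:
                p=np.argwhere(L==i)[:,::-1]; r=cv2.minAreaRect(p.astype(np.int32)); w=np.array(r[1])/260*60
                if w.max()>4.5:
                    vx,vy,_,_=cv2.fitLine(p.astype(np.float32),2,0,.01,.01).ravel(); wx,wy=-vy,-vx
                    a=np.degrees(np.arctan2(wy,wx))%180
                    cc=((130-c[i][1])*60/260,(130-c[i][0])*60/260)
                    print(h,"c(world off)",np.round(cc,1),"size",w.round(1),"dir",round(a+180 if cc[0]<0 else a,1),"radial",round(np.degrees(np.arctan2(cc[1],cc[0]))%360,1))
    tiles.append(np.vstack(row))
cv2.imwrite("pics/w25t.png",np.hstack(tiles)[:,:,::-1])
g=get_image("top"); Wt=cloud(g,g["cam_to_world"])
for b in blobs(Wt,20,100,(330,500),(-300,260),15): print("top",*b)
E
```

```text
t 55.9 pos [664.4  94.6 163.7] jaw 95.7 gap 56.9 F [-0.4 -0.4 -0.2] q6 -1.55 tilt [-0.014 -0.001 -1.   ]
[211.9 179.8] 1352 [651.6   9.7] [30.3 30.6] 56.1 [ 98.3 103.8 105.4]
[326.6 179.1] 1305 [642.5  93.7] [30.  30.5] 43.4 [ 99.9 103.8 105.6]
[441.4 178.9] 1360 [634.1 178.2] [30.5 29.9] 63.2 [ 98.7 103.7 105.5]
107 c(world off) [-11.    0.5] size [ 8.1 22.7] dir 349.0 radial 177.6
107 c(world off) [-19.1  -9.9] size [5. 2.] dir 247.1 radial 207.5
107 c(world off) [-28.2  -2.4] size [4.7 2.2] dir 222.6 radial 184.8
66 c(world off) [11.2 24.8] size [5.8 2.4] dir 69.8 radial 65.8
66 c(world off) [ -1.5 -12.3] size [ 9.5 26.5] dir 348.9 radial 263.1
66 c(world off) [-2.7 27. ] size [1.9 6.1] dir 276.3 radial 95.7
66 c(world off) [-10.9 -24.4] size [5.8 2.4] dir 247.8 radial 245.9
66 c(world off) [-15.7  22. ] size [2.3 6. ] dir 301.7 radial 125.5
66 c(world off) [-21.8 -15.7] size [5.7 2.5] dir 217.6 radial 215.7
66 c(world off) [-24.5  11.2] size [2.4 5.8] dir 334.0 radial 155.4
66 c(world off) [-26.9  -2.7] size [6.2 4.1] dir 187.2 radial 185.6
107 c(world off) [-8.1  0.1] size [ 3. 
[... 680 characters left out ...]
ir 204.0 radial 191.2
107 c(world off) [-20.7   5.9] size [2. 5.] dir 305.1 radial 164.2
107 c(world off) [-25.9 -26.4] size [4.5 1.5] dir 219.0 radial 225.6
66 c(world off) [ 15.8 -21.5] size [1.6 5.2] dir 122.7 radial 306.2
66 c(world off) [-4.5 12.6] size [26.1  9.8] dir 203.9 radial 109.6
66 c(world off) [  2.8 -26.7] size [4.6 1.4] dir 95.1 radial 276.0
66 c(world off) [-11.  -24.6] size [5.  1.3] dir 247.0 radial 245.9
66 c(world off) [-15.7  22.1] size [2.4 6. ] dir 304.9 radial 125.4
66 c(world off) [-21.7 -15.6] size [5.2 1.8] dir 218.6 radial 215.7
66 c(world off) [-24.5  11.2] size [2.4 5.6] dir 332.6 radial 155.4
66 c(world off) [-27.   -2.6] size [5.7 3.4] dir 185.7 radial 185.5
```

View pics/w25t.png

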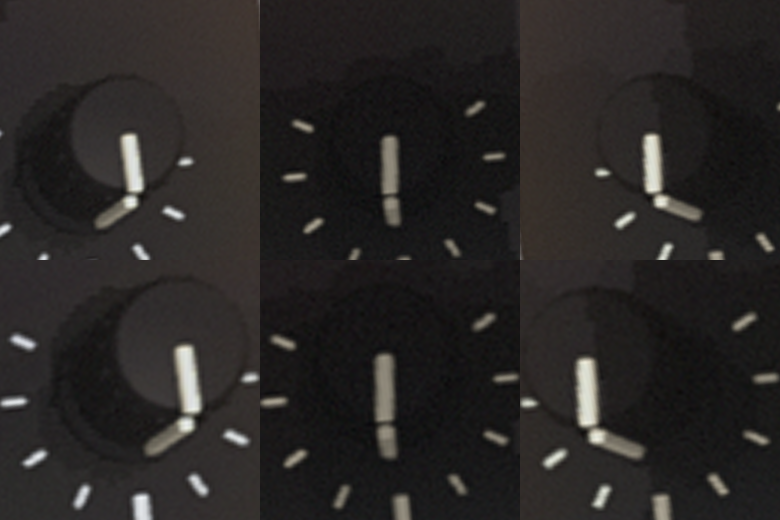

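The heights (top ≈ 104–105 with the usual −1.5 bias, nominal 106) say all three are seated. The pointers are at about 189°, 180° and 184° against the off mark at 185.6°, so I'll refine these values before correcting.

```bash
cat > ptr.py <<'E'
from h import *
import sys
d,T,o=wrist(sys.argv[1]) if len(sys.argv)<3 else (np.load(f"pics/{sys.argv[1]}.npz"),)*2+(None,)
if o is None: T=d["T"]
def px(p):
    q=np.linalg.inv(T)@np.r_[p,1]; K=d["mtx"]; return K[0,0]*q[0]/-q[2]+K[0,2],-K[1,1]*q[1]/-q[2]+K[1,2]
for s in ((651.6,9.7),(642.9,94.1),(634.2,178.5)):
    H=cv2.getPerspectiveTransform(np.float32([px((s[0]+a,s[1]+b,107)) for a,b in ((20,20),(20,-20),(-20,-20),(-20,20))]),np.float32([[0,0],[400,0],[400,400],[0,400]]))
    g=cv2.cvtColor(cv2.warpPerspective(d["img"],H,(400,400),flags=cv2.INTER_CUBIC),cv2.COLOR_RGB2GRAY)
    v,u=np.mgrid[:400,:400]; r=np.hypot(u-200,v-200)
    top=np.percentile(g[(r<110)],99.5); m=(g>top*.6)&(r<112); n,L,st,c=cv2.connectedComponentsWithStats(m.astype(np.uint8)); i=1+st[1:,4].argmax()
    p=np.argwhere(L==i)[:,::-1].astype(np.float32); vx,vy,_,_=cv2.fitLine(p,2,0,.01,.01).ravel()
    print("pointer",round((np.degrees(np.arctan2(-vx,-vy))%180)+ (180 if np.degrees(np.arctan2(-vx,-vy))%180<90 else 0),1),"centroid off mm",((200-p.mean(0)[::-1])/10).round(1),len(p))
E
python3 ptr.py w25 x; python3 - <<'E'
from h import *
plan((642.9,94.1,150,0.5),(642.9,94.1,71.8,0.5))
E
```

```text
pointer 188.1 centroid off mm [-6.1 -0.2] 3564
pointer 181.0 centroid off mm [-6.4  0.1] 3200
pointer 182.8 centroid off mm [-6.2 -0.4] 3461
t 55.95 pos [664.5  94.6 163.9] jaw 95.7 gap 56.6 F [-1.3  0.4 -0.5] q6 -1.55 tilt [-0.013 -0.001 -1.   ]
  row [0.86, 0.06, 0.57, np.float64(-14.13)] dist 26.0
  row [0.81, 0.06, 3.7, np.float64(-14.13)] dist 95.0
```

Emit:
arm_command(
  motion=[
    [[0.84,0.06,0.3,15.8],[0.84,0.06,0.3,15.8],[0.84,0.06,0.3,15.8],[0.84,0.06,0.3,15.8],[0.84,0.06,0.3,15.8],[0.84,0.06,0.3,15.8],[0.84,0.06,0.3,15.8],[0.84,0.06,0.3,15.8],[0.84,0.06,0.3,15.8],[0.84,0.06,0.3,15.8],[0.84,0.06,0.3,15.8],[0.84,0.06,0.3,15.8],[0.84,0.06,0.3,15.8],[0.84,0.06,0.3,15.8],[0.84,0.06,0.3,15.8],[0.84,0.06,0.3,15.8]],
  ],
)

```text
time_s: 57.28
eef_pos: [643.4, 94.0, 156.7]
orientation: [-0.004, 0.701, 0.713, -0.005]
wrist_force: [0.7, 0.3, -0.4]
finger_gap: 57.4
```

```bash
python3 - <<'E'
from h import *
plan((642.9,94.1,71.8,1))
E
```

```text
t 57.28 pos [643.4  94.  156.7] jaw 1.0 gap 57.4 F [ 0.7  0.3 -0.4] q6 0.11 tilt [-0.013 -0.001 -1.   ]
  row [0.01, 0.03, 3.4, np.float64(-0.01)] dist 85.0
```

Emit:
arm_command(
  motion=[
    [[0,0,1,0],[0.01,0.01,2,0],[0.01,0.02,2.8,0],[0.01,0.03,3.2,0],[0.01,0.03,3.4,0],[0.01,0.03,3.4,0],[0.01,0.03,3.4,0]],
  ],
)

```text
time_s: 57.87
eef_pos: [643.6, 94.3, 72.4]
orientation: [-0.004, 0.701, 0.713, -0.005]
wrist_force: [1.2, 0.1, -0.3]
finger_gap: 56.7
```

Emit:
arm_command(
  motion=[
    [[0,0,0,0],[0,0,0,0],[0,0,0,0],[0,0,0,0],[0,0,0,0],[0,0,0,0],[0,0,0,0],[0,0,0,-0.4],[0,0,0,-0.8],[0,0,0,-0.8],[0,0,0,-0.8],[0,0,0,-0.8]],
  ],
  gripper=255,
)

```text
time_s: 58.87
eef_pos: [644.0, 94.3, 72.8]
orientation: [-0.004, 0.671, 0.741, -0.004]
wrist_force: [-0.9, 0.2, 4.1]
finger_gap: 28.5
```

Emit:
arm_command(
  motion=[
    [[0,0,0,0],[0,0,0,0],[0,0,0,0],[0,0,0,0],[0,0,0,0],[0,0,-0.5,0],[0,0,-1.5,0],[0,0,-2.5,0],[0,0,-3.4,0],[0,0,-3.4,0],[0,0,-3.4,0]],
  ],
  gripper=90,
)

```text
time_s: 59.78
eef_pos: [646.1, 94.6, 160.0]
orientation: [-0.003, 0.671, 0.741, -0.003]
wrist_force: [-0.5, -0.0, -0.1]
finger_gap: 57.1
```

```bash
python3 ptr.py w26; python3 - <<'E'
from h import *
plan((634.2,178.5,157,3))
E
```

```text
pointer 188.4 centroid off mm [-5.8  0.4] 3738
pointer 183.3 centroid off mm [-5.9  0.6] 3370
pointer 184.2 centroid off mm [-6.2  0.4] 2889
t 59.83 pos [645.   94.4 158.4] jaw 5.7 gap 57.1 F [ 0.3 -0.4 -0. ] q6 0.03 tilt [-0.011 -0.001 -1.   ]
  row [3.39, -0.1, 0.06, np.float64(0.45)] dist 85.0
```

Emit:
arm_command(
  motion=[
    [[0,0,-2,0],[0,-3,-4.5,0],[0,-6,-5,-4],[0,-6,-5,-8],[0,-6,-5,-15],[0,-6,-5,-15],[0,-6,-5,-15],[0,-6,-5,-15],[0,-6,-5,-15],[0,-6,-5,-15],[0,-6,-5,-15],[0,-6,-5,-15],[0,-6,-5,-15],[0,-6,-5,-15],[0,-6,-5,-15],[0,-6,-5,-15],[0,-6,-5,-15],[0,-6,-5,-15]],
  ],
)

```text
time_s: 61.33
eef_pos: [496.7, 79.6, 284.2]
orientation: [-0.006, -0.049, 0.999, -0.0]
wrist_force: [-0.8, -0.1, 0.0]
finger_gap: 56.7
```

```bash
python3 ptr.py w27; python3 - <<'E'
from h import *
from cell import get_image
plan()
d=np.load("pics/w27.npz"); W=cloud(d,d["T"])
for b in blobs(W,90,120,(600,690),(-30,230),40): print("lam",*b)
for b in blobs(W,24,100,(340,500),(-60,100),40): print("puller",*b)
for b in blobs(W,20.5,40,(340,500),(95,280),60): print("tray",*b)
g=get_image("top"); Wt=cloud(g,g["cam_to_world"])
for b in blobs(Wt,8,120,(360,410),(-400,-280),40)+blobs(Wt,8,120,(330,430),(285,360),40): print("eraser/stamp",*b)
E
```

```text
pointer 132.8 centroid off mm [-0.2 -0.2] 37482
pointer 183.0 centroid off mm [-6.8 -0.3] 3321
pointer 199.2 centroid off mm [-0.5  0.8] 31260
t 61.38 pos [496.8  79.6 284.4] jaw 95.6 gap 56.5 F [-0.7  0.4  0.1] q6 -1.53 tilt [-0.012 -0.001 -1.   ]
lam [324.8 291.1] 537 [641.8  93.7] [30.3 29.2] 65.9 [ 92.7 103.3 105.2]
puller [282.2 104.8] 1012 [432.6  21.6] [26.  54.1] 15.5 [31.7 34.1 83.2]
tray [376.7 120.8] 713 [440.6 139.7] [35.5 37.6] 5.6 [21.1 23.6 25.5]
tray [446.4 121.1] 724 [432.8 226.1] [36.9 36.4] 6.8 [21.4 23.6 25.4]
eraser/stamp [434.7 256. ] 186 [ 393. -327.] [23.1 50.5] 25.5 [10.4 13.6 17.2]
```

```bash
python3 -c "
from cell import job
print(job.hand_in())"
```

```text
the job is handed in; nothing more can be done
None
```

I handed the job in at about 61 s. Both old dials are in the tray, and a new knob is pushed home on each of the three shafts and turned to within about 3° of its off mark.

- **Old dials:** Shaft 1 was already bare. I pulled old2 and old3 straight off with the puller and slid them off its hooks; both stand upright in the tray.
- **Puller:** It stands upright about 2 mm from where it started, and was still there at the last check.
- **Seating:** Each knob meshed with no axial force, then stopped at the expected height under a 14–21 N push. The knob tops measured about 104 mm against a nominal 106; the camera reads about 1.5 mm low.
- **Pointers:** The off mark is at 185.6°. I re-gripped knob 2 once, to correct a 4.6° error. The last readings:

| Shaft | Pointer | Off by |
|---|---|---|
| 1 | about 188° | +2.5° |
| 2 | about 183° | −2.5° |
| 3 | 183–184° | −2° |

The readings differ by 1–2° between viewpoints. In the very last picture the pointers on shafts 1 and 3 could not be read, so those two values come from earlier pictures.

- **Slipped grip:** My first grip on the second knob closed on nothing, with 25 N on the wrist. The knob stayed upright where it was, and gripping it lower worked.
- **Eraser and stamp:** The eraser is where it was. I got no reading on the stamp at the last check, but I never worked near it.

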